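# Gauging wood samples for the display case

## Task

Test the two wooden hand samples one at a time in the leaning slot gauge: take the sample by its slim grip end, lay its block end along the sloping slot and press it in gently, never forcing it, to feel whether it goes right down to the slot's floor or stops on the jaws. Keep it there for a moment, then lay a sample that fits flat in the small empty wooden display case with the pale green lining, and one that does not fit flat in the open clear plastic tub of the same size on the other side. Put each sample away before testing the other, set them down rather than drop them, and leave the other things on the table where they are.

Things in the scene. Friction and masses are not known exactly. Their poses are not given: they have to be found in the camera images.
- sample_k: Wooden hand sample 137 mm long. Origin: mid underside of its block end; x from grip to block end, z up, y across. Block: x -45 to 45 mm, 36 high, bark on top, thickness (y) unknown, 26 to 36 mm. Slim grip end: x -91 to -45 mm, 22 wide on both samples, z 8 to 32; grasp it from above at x -68, z 20, closing along y. 60 to 130 g. It lies on the table, grip end towards the robot (yaw within 0.3 rad).
- sample_m: Wooden hand sample 137 mm long. Origin: mid underside of its block end; x from grip to block end, z up, y across. Block: x -45 to 45 mm, 36 high, bark on top, thickness (y) unknown, 26 to 36 mm. Slim grip end: x -91 to -45 mm, 22 wide on both samples, z 8 to 32; grasp it from above at x -68, z 20, closing along y. 60 to 130 g. It lies on the table, grip end towards the robot (yaw within 0.3 rad).
- sample_k_mid (a point): Point in the middle of sample_k, at x = -20 mm, y = 0, z = 18 mm of its frame; same axes.
- sample_m_mid (a point): Point in the middle of sample_m, at x = -20 mm, y = 0, z = 18 mm of its frame; same axes.
- gauge: Fixed slot gauge, about 130 mm tall: wooden foot 120 x 70 mm with a support under a sloping steel slot. Origin: table level under the middle of the slot floor; z up; x towards its low end, away from the robot. The grip end of a sample held in the slot is some 100 mm above the table, with nothing close below it but the wooden support.
- gauge_slot: The gauge's steel slot, fixed to it. Origin: middle of its floor, 85 mm above the table. x: along the slot, down the slope (25 degrees), away from the robot; y: across; z: square to the floor, out of the mouth, leaning away from the robot 25 degrees from vertical. 70 mm long, open at both ends, 31 mm wide, jaws 12 mm thick and 23 mm high over the floor, with 4 mm 45-degree bevels at the mouth.
- slot_mouth (a point): Middle of the slot's mouth, between the jaw tops, 23 mm from the floor along the slot's z. Test: sample x along slot x, its origin near the slot's axis, grip end out at the high end, nearer the robot; lower it along the slot's -z. One that fits reaches the floor; a thick one stops with its underside 19 to 23 mm above the floor, as may a fitting one over 2 mm off sideways (shift it, feel again). Hold 3 to 6 N for half a second; over 45 N is forcing.
- case: Small empty wooden display case (open) with a pale green lining, for samples that fit. Fixed; outside 236 x 146 mm (x, y), walls 8 mm thick and 36 mm high, inner floor 8 mm above the table. Origin: table level under its centre, x along its long side, z up. Case and tub may stand on either side.
- tub: Open clear plastic tub, for samples that do not fit. Fixed; outside 236 x 146 mm (x, y; a thin rim adds 4 mm), walls 4 mm thick and 45 mm high, inner floor 4 mm above the table. Origin: table level under its centre, x along its long side, z up.
- cone_1: Bystander: pine cone standing on end, 54 mm across, 68 mm tall; origin at its foot.
- cone_2: Bystander: pine cone standing on end, 49 mm across, 61 mm tall; origin at its foot.
- magnifier: Bystander: round hand lens, 98 mm across, 13 mm high, with a 100 mm handle along its -x; origin under the lens.
- booklet: Bystander: red booklet 124 x 176 x 19 mm; origin under its centre.
- small_tub: Bystander: lidded small plastic tub 106 x 86 x 39 mm; origin under its centre.
- brush: Bystander: small brush, 160 mm long along x.

How it is judged (in metres and radians):
On the way, in this order (a step that is already met when the one before it is completed fails the run):
1. the first sample is tested in the gauge, lying along the slot: down on the slot's floor if it fits, or pressed lightly on the jaws if it does not (((x of sample_k in the frame of gauge_slot between -0.035 and 0.035 m and y of sample_k in the frame of gauge_slot between -0.01 and 0.01 m and angle between the x axis of sample_k and the x axis of gauge_slot, either way round below 0.12 rad and z of sample_k in the frame of gauge_slot between -0.006 and 0.006 m) or (x of sample_m in the frame of gauge_slot between -0.035 and 0.035 m and y of sample_m in the frame of gauge_slot between -0.01 and 0.01 m and angle between the x axis of sample_m and the x axis of gauge_slot, either way round below 0.12 rad and z of sample_m in the frame of gauge_slot between 0.012 and 0.03 m and contact force between sample_m and gauge above 1 N))), for 0.15 s.
2. with the first sample lying where it belongs, the second is tested in the gauge in the same way ((((x of sample_k_mid in the frame of case between -0.11 and 0.11 m and y of sample_k_mid in the frame of case between -0.065 and 0.065 m and z of sample_k_mid in the frame of case below 0.032 m and angle between sample_k's own x axis and vertical between 1.4 and 1.74 rad) and (x of sample_m in the frame of gauge_slot between -0.035 and 0.035 m and y of sample_m in the frame of gauge_slot between -0.01 and 0.01 m and angle between the x axis of sample_m and the x axis of gauge_slot, either way round below 0.12 rad and z of sample_m in the frame of gauge_slot between 0.012 and 0.03 m and contact force between sample_m and gauge above 1 N)) or ((x of sample_m_mid in the frame of tub between -0.11 and 0.11 m and y of sample_m_mid in the frame of tub between -0.065 and 0.065 m and z of sample_m_mid in the frame of tub below 0.032 m and angle between sample_m's own x axis and vertical between 1.4 and 1.74 rad) and (x of sample_k in the frame of gauge_slot between -0.035 and 0.035 m and y of sample_k in the frame of gauge_slot between -0.01 and 0.01 m and angle between the x axis of sample_k and the x axis of gauge_slot, either way round below 0.12 rad and z of sample_k in the frame of gauge_slot between -0.006 and 0.006 m)))), for 0.15 s.
At the end, for the whole second after the job is handed in: The sample that fits the slot lies flat (within 10 degrees) on the floor of the wooden display case and the one that does not fit lies flat on the floor of the clear tub, both with their middle within the walls, at rest and released (x of sample_k_mid in the frame of case between -0.11 and 0.11 m and y of sample_k_mid in the frame of case between -0.065 and 0.065 m and z of sample_k_mid in the frame of case below 0.032 m and angle between sample_k's own x axis and vertical between 1.4 and 1.74 rad and x of sample_m_mid in the frame of tub between -0.11 and 0.11 m and y of sample_m_mid in the frame of tub between -0.065 and 0.065 m and z of sample_m_mid in the frame of tub below 0.032 m and angle between sample_m's own x axis and vertical between 1.4 and 1.74 rad and linear speed of each of sample_k, sample_m below 0.02 m/s and angular speed of each of sample_k, sample_m below 0.2 rad/s); the robot touches nothing.
It fails at once if a sample is forced in the gauge (over 45 N) (contact force between any of sample_k, sample_m and gauge above 45 N).
It fails at once if a sample is dropped (falls freely faster than 0.9 m/s, about 40 mm) ((linear speed of sample_k above 0.9 m/s and contact force between sample_k and anything else below 0.05 N) or (linear speed of sample_m above 0.9 m/s and contact force between sample_m and anything else below 0.05 N)).
It fails at once if another thing on the table is pushed more than 30 mm from its place (distance of any of cone_1, cone_2, magnifier, booklet, small_tub, brush from where it was at the start of the episode above 0.03 m).
It also fails if it takes over 72 s, if anything falls off the work surface, if the arm or the gripper's body presses on something with over 40 N, if the wrist force passes 120 N, or if a joint passes its speed limit or range.

## Robot

A 7-joint arm with a two-finger parallel gripper is mounted at the origin on the work surface. World frame = base frame: x ahead of the robot, y to its left, z up, the work surface at z = 0. Lengths are in mm, angles in degrees, forces in N, time in s.
With the tool pointing down it reaches from about 350 to 900 mm from the base axis. Payload 8.1 kg.
Tool frame: the origin (TCP) lies on the centre line of the jaws, within the pads' length; the fingertips stand 22 mm ahead of it and the grasp point (between the pads) lies 3 mm ahead of it; z points along the fingers, y is the line along which they close (so a half turn about z gives the same grasp; the last joint's range is limited). The gripper opens to 92 mm and grips with 3 to 60 N. Pads are 19 mm wide; open, the fingers measure 130 mm over their backs; the gripper's body (75 mm by 190 mm) begins 47 mm behind the grasp point.
Start: joints at [67.116, 24.895, 1.432, 90.138, -0.665, 64.973, -4.303], TCP at [182.765, -597.694, 248.742] pointing down, gripper open.
Joint ranges: [-149.89, 149.89], [-25.12, 119.58], [-72.63, 75.52], [4.76, 147.25], [-75.54, 255.54], [6.69, 114.76], [-157.13, 157.13]. Speed limits (degrees/s): [127.2, 127.2, 172.46, 172.46, 180, 180, 180].

## Interface

Orientations are given as [roll, pitch, yaw] about the fixed x, y, z axes, in that order (R = Rz(yaw) Ry(pitch) Rx(roll)).
In Python, from plant import robot gives the robot as it stands.
- The arm moves only by the shell command python3 -m creep 'ROWS' [FORCE]. ROWS is JSON, a list of rows, each an object of numbers: "tx", "ty", "tz": the shift along the tool's x, y, z in units of 40 mm (1.0 is 40 mm); "rx", "ry", "rz": the turn, a rotation vector about the tool's x, y, z in units of 6 degrees (1.0 is 6 degrees); "grip": the finger opening in mm, from 0 to 91.8. A call has 1 to 12 rows; each row is the pose to reach, as a shift and turn from the pose commanded when the call began, along the tool's axes at that moment; what a row does not reach only later rows make up. A row lasts 1/12 s, in which the tool goes at most 41.7 mm and 7.16 degrees, less where a joint would pass 70% of its speed; a pose out of reach is approached as far as the arm can. A call with a gripper value outside its range is refused whole. The fingers move at their own pace and stop on an object; FORCE is the grip in N (left out, the last holds). Time passes only in rows, so rows that repeat a pose let the fingers close. It gives the time, the measured TCP pose, the force, the opening and the grip force at its end, in the units of the state.
- robot.state(): the state, without advancing time (a new reading comes with each control period).
- robot.camera(name): name is "scene" or "side" or "wrist"; returns (picture, depth): 384x512x3 uint8, blue, green, red; 384x512 float32, mm along the optical axis (not along the pixel's ray), 0 where there is no reading.
- robot.camera_params(name): a dict with "fx", "fy", "cx", "cy" (pixels), "rvec" (rotation vector, rad) and "tvec" (3), from world to camera coordinates, as OpenCV has them. Camera axes: x right, y down, z forward; pixel columns grow to the right and rows downward; lengths in mm; the calibration is good to about 2 mm. A picture is of the moment at which its call begins: read the wrist's pose just before it. camera_params takes no time and is no camera call; for the wrist camera it gives the pose at the moment of the call.
- robot.hand_in(): hands the job in; it is judged then, once.
Trained networks look in the newest picture that a camera, given by its name, has taken for a name from the list of things; names that differ only in an ending like _2 or _b are one class to them, and where a whole thing is asked for, a point or a joint stands for the part that bears it (a point fixed in the world has none). Each returns a list of dicts, best first, with "confidence" (0 to 1); they miss things now and then, are a little off and sometimes report something else, mostly with a low value. They report only what shows in the picture. A call takes as long as a camera call.
- robot.search_frame(camera, label): "rect" ([centre column, centre row, width, height] in pixels, round what is visible of it).
- robot.pinpoint(camera, label): "at" ([column, row] in pixels: a listed point, or the origin of a listed thing).
The state is a dict: "time_s": time; "qpos": joint angles; "joint_vel": joint speeds; "tau": joint torques, N m; "tcp_pos": TCP position; "tool_rot": TCP orientation; "force": force on the tool from outside, world axes, zero at the start; "torque": the same for the moment, N m; "width": opening from 0.0 (shut) to 1.0 (fully open); "finger_force": force on a finger pad.
Only numpy, scipy, OpenCV 4.12 (cv2) and the standard library are available. Lean on these libraries where they do the work, as an engineer would, in place of code of your own. Each camera call takes 0.05 s, during which the arm holds its last target. There are 200 camera calls.

## Working session

There is one attempt and no reset: what is moved stays moved. The work goes in short steps, Python scripts to look and compute and a shell command to move; the robot and the scene stay as the last step left them, time stands still between calls to the robot, and variables do not carry over. Pictures are saved under pics/ and viewed, at most 10 in all, crops included, and the job is handed in when it is done.

```bash
ls; mkdir -p pics
cat > h.py <<'E'
import numpy as np, cv2
from plant import robot
def cam(n):
    p=robot.camera_params(n); R=cv2.Rodrigues(np.array(p['rvec'],float))[0]; return p,R,np.array(p['tvec'],float).ravel()
def pix2w(n,u,v,d=None,z=None,c=None):
    p,R,t=c or cam(n); r=np.array([(u-p['cx'])/p['fx'],(v-p['cy'])/p['fy'],1.])
    o=-R.T@t; w=R.T@r
    return o+w*(d if d is not None else (z-o[2])/w[2])
def cloud(n,depth,c=None):
    p,R,t=c or cam(n); v,u=np.mgrid[0:384,0:512]
    P=np.stack([(u-p['cx'])/p['fx']*depth,(v-p['cy'])/p['fy']*depth,depth],-1)
    return (P-t)@R
E
python3 - <<'E'
from h import *
s=robot.state(); print(s)
ims=[]
for n in ['scene','side']:
    im,d=robot.camera(n); cv2.imwrite(f'pics/{n}0.png',im); np.save(f'{n}0.npy',d)
    for l in ['sample_k','sample_m','gauge_slot','slot_mouth','gauge','case','tub','cone_1','magnifier','booklet','small_tub','brush']:
        r=robot.pinpoint(n,l)
        for x in r[:2]:
            u,v=x['at']; dd=d[int(np.clip(v,0,383)),int(np.clip(u,0,511))]
            print(n,l,round(x['confidence'],2),np.round(x['at']),np.round(pix2w(n,u,v,d=dd)) )
E
```

```text
pics
{'time_s': 0.0, 'qpos': array([67.11452375, 24.93811286,  1.431717  , 90.18947113, -0.666298  ,
       64.97346946, -4.30222507]), 'joint_vel': array([-0.0271346 ,  0.10816795,  0.00238753, -0.02564054,  0.0149175 ,
        0.07172599, -0.10453476]), 'tau': array([-1.32216741e-03, -6.67876625e+01,  9.85247120e-01, -3.14469767e+01,
       -6.02540793e-02,  4.23989247e-02,  1.37798843e-04]), 'tcp_pos': array([ 182.6112472 , -597.22203425,  247.92461087]), 'tool_rot': array([-1.79907563e+02,  7.28991714e-03,  1.70021232e+01]), 'force': array([ 0.12161375, -0.5742134 ,  0.53346976]), 'torque': array([-0.04383956,  0.03403759,  0.02163404]), 'finger_force': 0.0, 'width': 0.9980912746854456}
scene sample_k 0.92 [298. 174.] [503. 150.  35.]
scene sample_k 0.7 [203. 195.] [ 534. -129.   36.]
scene sample_m 0.92 [298. 174.] [503. 150.  35.]
scene sample_m 0.7 [203. 195.] [ 534. -129.   36.]
scene gauge_slot 0.83 [246. 206.] [624. -18.  87.]
scene slot_mouth 0.96 [248. 204.] [620. -11.  86.]
scene gauge 0.73 [380. 171.] [507. 407.  -1.]
scene gauge 0.6 [252. 223.] [654.  -8.  46.]
scene c
[... 632 characters left out ...]
_m 0.66 [267. 261.] [477. 177.  26.]
side gauge_slot 0.74 [245. 192.] [609.  16. 102.]
side slot_mouth 0.9 [238. 183.] [646. -16.  98.]
side gauge 0.92 [244. 209.] [618.  15.  23.]
side case 0.55 [303. 137.] [ 551. -398.   12.]
side case 0.54 [219. 329.] [524. 404.   1.]
side tub 0.64 [221. 330.] [518. 407.   3.]
side cone_1 0.85 [193. 241.] [703. 192.  33.]
side cone_1 0.54 [239. 170.] [ 704. -152.   16.]
side magnifier 0.69 [299. 224.] [438.   8.  15.]
side magnifier 0.64 [350. 176.] [ 344. -267.    5.]
side booklet 0.74 [192. 200.] [790.  36.  21.]
side booklet 0.7 [241. 169.] [ 698. -151.   23.]
side small_tub 0.83 [310. 313.] [315. 300.  40.]
side brush 0.58 [297. 224.] [441.  17.  22.]
```

View pics/scene0.png

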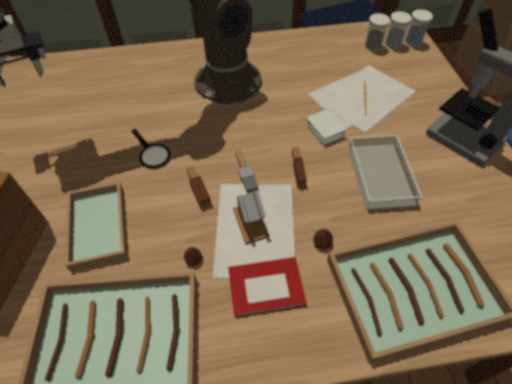

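View pics/side0.png

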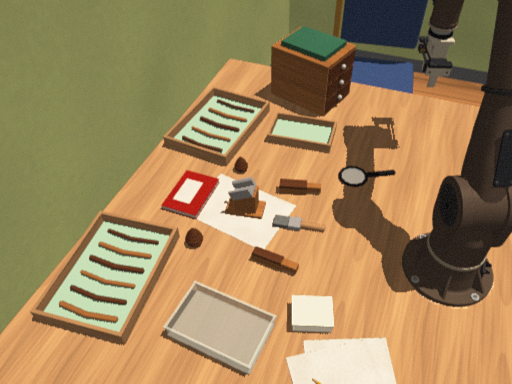

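Run:
```python
from h import *
for n in ['scene','side']:
    d=np.load(f'{n}0.npy'); P=cloud(n,d); ok=d>0
    for nm,(x0,x1,y0,y1,z0,z1) in dict(L=(380,600,80,230,10,60),Rr=(400,640,-190,-70,10,60),case=(420,720,-530,-320,28,50),tub=(380,660,310,500,30,60)).items():
        m=ok&(P[...,0]>x0)&(P[...,0]<x1)&(P[...,1]>y0)&(P[...,1]<y1)&(P[...,2]>z0)&(P[...,2]<z1)
        Q=P[m]
        if len(Q)<10: print(n,nm,len(Q)); continue
        c,(w,h),a=cv2.minAreaRect(Q[:,:2].astype(np.float32))
        print(n,nm,len(Q),np.round(c),round(w),round(h),round(a,1),'z',np.percentile(Q[:,2],[5,50,95]).round(1))
    # slot high pts
    m=ok&(P[...,0]>540)&(P[...,0]<700)&(abs(P[...,1])<60)&(P[...,2]>70)
    Q=P[m]; print(n,'gauge',len(Q),Q.min(0).round(),Q.max(0).round(),cv2.minAreaRect(Q[:,:2].astype(np.float32)))
```

```text
scene L 391 [462. 162.] 28 138 85.3 z [15.3 34.1 38.3]
scene Rr 497 [ 485. -144.] 141 36 15.0 z [16.4 34.9 38.6]
scene case 1020 [ 567. -426.] 241 148 5.1 z [29.3 35.6 38.9]
scene tub 926 [520. 403.] 154 249 85.6 z [31.2 43.  46.7]
scene gauge 628 [583. -39.  70.] [674.  25. 121.] ((628.0686645507812, -8.038021087646484), (84.58711242675781, 55.44210433959961), 9.75446891784668)
side L 590 [459. 163.] 32 136 84.0 z [12.9 32.7 38.4]
side Rr 494 [ 484. -144.] 135 43 14.3 z [13.2 32.6 38.4]
side case 483 [ 567. -425.] 237 161 5.5 z [28.9 34.3 38.7]
side tub 1263 [520. 402.] 156 246 85.0 z [31.7 44.1 48.1]
side gauge 529 [581. -43.  70.] [673.  29. 123.] ((626.1762084960938, -7.870822906494141), (84.5318832397461, 64.9314956665039), 9.69218921661377)
```

The scene view shows the right sample at (200,188), the left one at (298,167), the gauge at (250,200), the case at (97,225) and the tub at (383,172). The side view agrees. I'll start with the right sample.

```bash
cat >> h.py <<'E'
from scipy.spatial.transform import Rotation as Ro
def go(pos,rpy,fr=None):
    "print units for a move from measured pose to pos/rpy(or Rotation)"
    s=robot.state(); R0=Ro.from_euler('xyz',s['tool_rot'],degrees=True)
    R1=rpy if isinstance(rpy,Ro) else Ro.from_euler('xyz',rpy,degrees=True)
    t=R0.inv().apply(np.array(pos)-s['tcp_pos'])/40; r=(R0.inv()*R1).as_rotvec(degrees=True)/6
    print('t',t.round(3),'r',r.round(3),'rows',max(np.linalg.norm(t)*40/41.7,np.linalg.norm(r)*6/7.16).round(1),'time',round(s['time_s'],2))
E
python3 -c "
from h import *
go([430,-158,230],[180,0,15])"
```

```text
t [ 9.125 -8.705  0.469] r [0.    0.    0.333] rows 12.1 time 1.3
```

```bash
python3 -m creep '[{"tx":9.1,"ty":-8.7,"tz":0.47,"rz":0.33,"grip":60},{"tx":9.1,"ty":-8.7,"tz":0.47,"rz":0.33,"grip":60},{"tx":9.1,"ty":-8.7,"tz":0.47,"rz":0.33,"grip":60},{"tx":9.1,"ty":-8.7,"tz":0.47,"rz":0.33,"grip":60},{"tx":9.1,"ty":-8.7,"tz":0.47,"rz":0.33,"grip":60},{"tx":9.1,"ty":-8.7,"tz":0.47,"rz":0.33,"grip":60},{"tx":9.1,"ty":-8.7,"tz":0.47,"rz":0.33,"grip":60},{"tx":9.1,"ty":-8.7,"tz":0.47,"rz":0.33,"grip":60},{"tx":9.1,"ty":-8.7,"tz":0.47,"rz":0.33,"grip":60},{"tx":9.1,"ty":-8.7,"tz":0.47,"rz":0.33,"grip":60},{"tx":9.1,"ty":-8.7,"tz":0.47,"rz":0.33,"grip":60},{"tx":9.1,"ty":-8.7,"tz":0.47,"rz":0.33,"grip":60}]' 25
python3 -m creep '[{"grip":60},{"grip":60},{"grip":60},{"grip":60}]'
cat > look.py <<'E'
from h import *
import sys
s=robot.state(); print(s['time_s'],s['tcp_pos'].round(1),s['tool_rot'].round(1),s['force'].round(2),s['width'])
c=cam('wrist'); im,d=robot.camera('wrist'); cv2.imwrite(f'pics/{sys.argv[1]}.png',im); np.savez(f'{sys.argv[1]}.npz',d=d,P=cloud('wrist',d,c),im=im)
for l in sys.argv[2:]:
    for x in robot.pinpoint('wrist',l)[:2]:
        u,v=x['at']; print(l,round(x['confidence'],2),np.round(x['at']),pix2w('wrist',u,v,d=d[int(np.clip(v,0,383)),int(np.clip(u,0,511))],c=c).round(1))
E
python3 look.py w1 sample_k slot_mouth gauge_slot
```

```text
1.3 [ 182.7 -597.7  248.8] [180.   0.  17.] [-0.39 -0.85  0.34] 1.0034454723813624validation failed for argument at $[0]...
validation failed for argument at $[0]...
```

View pics/w1.png

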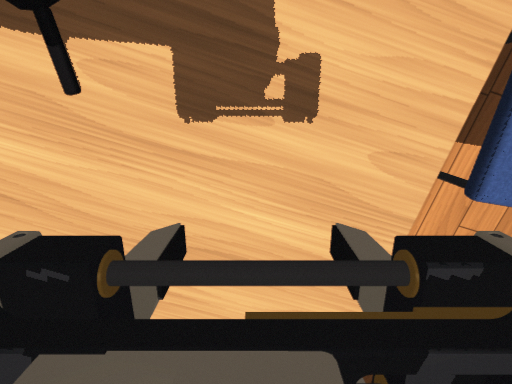

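The arm did not move; this is the start view, with the magnifier's handle at (65,60). The rows were refused, so I'll give all the keys.

```bash
python3 -m creep '[{"tx":0,"ty":0,"tz":0,"rx":0,"ry":0,"rz":0,"grip":60}]'; python3 -m creep '[{"tx":2.0,"ty":-1.9,"tz":0.1,"rx":0.0,"ry":0.0,"rz":0.1,"grip":60.0}]' 25;  python3 -m creep --help | head -30
```

```text
time_s: 1.58
tcp_pos: [182.8, -597.7, 248.7]
tool_rot: [180.0, -0.0, 17.0]
force: [0.2, 0.6, -0.0]
width: 0.963
finger_force: 0.0
time_s: 1.67
tcp_pos: [197.9, -566.8, 247.0]
tool_rot: [179.8, 0.2, 15.9]
force: [-0.1, -0.3, -1.0]
width: 0.899
finger_force: 0.0invalid input: not JSON, or not a number
```

```bash
python3 -c "
from h import *
go([430,-158,230],[180,0,15])"
```

```text
t [ 8.383 -8.239  0.365] r [0.031 0.039 0.151] rows 11.3 time 1.67
```

```bash
python3 -m creep '[{"tx":8.35,"ty":-8.2,"tz":0.4,"rx":0,"ry":0,"rz":0.15,"grip":60},{"tx":8.35,"ty":-8.2,"tz":0.4,"rx":0,"ry":0,"rz":0.15,"grip":60},{"tx":8.35,"ty":-8.2,"tz":0.4,"rx":0,"ry":0,"rz":0.15,"grip":60},{"tx":8.35,"ty":-8.2,"tz":0.4,"rx":0,"ry":0,"rz":0.15,"grip":60},{"tx":8.35,"ty":-8.2,"tz":0.4,"rx":0,"ry":0,"rz":0.15,"grip":60},{"tx":8.35,"ty":-8.2,"tz":0.4,"rx":0,"ry":0,"rz":0.15,"grip":60},{"tx":8.35,"ty":-8.2,"tz":0.4,"rx":0,"ry":0,"rz":0.15,"grip":60},{"tx":8.35,"ty":-8.2,"tz":0.4,"rx":0,"ry":0,"rz":0.15,"grip":60},{"tx":8.35,"ty":-8.2,"tz":0.4,"rx":0,"ry":0,"rz":0.15,"grip":60},{"tx":8.35,"ty":-8.2,"tz":0.4,"rx":0,"ry":0,"rz":0.15,"grip":60},{"tx":8.35,"ty":-8.2,"tz":0.4,"rx":0,"ry":0,"rz":0.15,"grip":60},{"tx":8.35,"ty":-8.2,"tz":0.4,"rx":0,"ry":0,"rz":0.15,"grip":60}]' 25
python3 -m creep '[{"tx":0,"ty":0,"tz":0,"rx":0,"ry":0,"rz":0,"grip":60},{"tx":0,"ty":0,"tz":0,"rx":0,"ry":0,"rz":0,"grip":60},{"tx":0,"ty":0,"tz":0,"rx":0,"ry":0,"rz":0,"grip":60}]'
python3 look.py w2 sample_k slot_mouth gauge_slot
```

```text
time_s: 2.67
tcp_pos: [434.0, -146.1, 231.6]
tool_rot: [-179.9, -0.2, 15.9]
force: [0.6, -0.8, -0.2]
width: 0.651
finger_force: 0.0
time_s: 2.92
tcp_pos: [430.5, -153.7, 231.2]
tool_rot: [180.0, 0.0, 15.4]
force: [-0.5, -0.8, 0.3]
width: 0.656
finger_force: 0.0
2.9167 [ 430.5 -153.7  231.2] [180.    0.   15.4] [-0.46 -0.79  0.27] 0.6560070464086729
sample_k 0.91 [19. 61.] [485.3 145.6  20.5]
sample_k 0.69 [262. 110.] [ 508.6 -137.9   35.7]
```

View pics/w2.png

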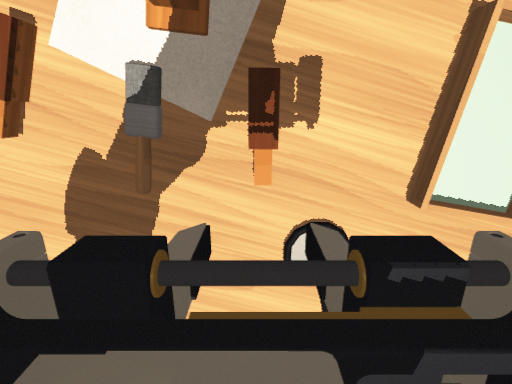

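The sample lies at columns 249–279, rows 68–185, grip end towards the gripper; the brush is to its left at (145,120).

```bash
cat > fit.py <<'E'
from h import *
import sys
f,x0,x1,y0,y1,z0,z1=sys.argv[1],*map(float,sys.argv[2:8])
z=np.load(f+'.npz'); P=z['P']; m=(z['d']>0)&(P[...,0]>x0)&(P[...,0]<x1)&(P[...,1]>y0)&(P[...,1]<y1)&(P[...,2]>z0)&(P[...,2]<z1)
Q=P[m]; r=cv2.minAreaRect(Q[:,:2].astype(np.float32)); print(len(Q),r,np.percentile(Q[:,2],[5,50,95]).round(1))
w,h=r[1]; a=np.radians(r[2] if w>h else r[2]-90); ax=np.array([np.cos(a),np.sin(a)]); n=np.array([-ax[1],ax[0]])
u=(Q[:,:2]-r[0])@ax; v=(Q[:,:2]-r[0])@n
for b in range(int(u.min()),int(u.max()),14):
    k=(u>=b)&(u<b+14)
    if k.sum()>5: print(b,k.sum(),'v',np.percentile(v[k],[3,97]).round(1),'z',np.median(Q[k,2]).round(1))
print('yaw',np.degrees(a),'ends',(r[0]+ax*u.min()).round(1),(r[0]+ax*u.max()).round(1))
E
python3 fit.py w2 400 600 -190 -90 15 60
```

```text
3165 ((485.9804992675781, -144.92291259765625), (135.99209594726562, 35.32727813720703), 14.899299621582031) [30.3 34.5 35.9]
-67 189 v [-9.9 10.2] z 30.9
-53 198 v [-10.7  10.3] z 30.8
-39 198 v [-10.4  10.4] z 30.8
-25 320 v [-16.   16.4] z 34.6
-11 363 v [-16.5  17.6] z 34.7
3 375 v [-17.2  17.3] z 34.7
17 403 v [-16.6  17.5] z 34.8
31 407 v [-16.5  17.4] z 34.8
45 414 v [-17.   17.2] z 34.8
59 287 v [-16.2  17. ] z 34.8
yaw 14.899299621582033 ends [ 420.3 -162.4] [ 551.7 -127.4]
```

```bash
python3 -c "
from h import *
go([442.6,-156.5,25],[180,0,14.9])"
```

```text
t [0.274 0.147 5.155] r [0.002 0.002 0.078] rows 5.0 time 3.12
```

```bash
python3 -m creep '[{"tx":0.27,"ty":0.15,"tz":1,"rx":0,"ry":0,"rz":0.08,"grip":60},{"tx":0.27,"ty":0.15,"tz":2,"rx":0,"ry":0,"rz":0.08,"grip":60},{"tx":0.27,"ty":0.15,"tz":3,"rx":0,"ry":0,"rz":0.08,"grip":60},{"tx":0.27,"ty":0.15,"tz":3.9,"rx":0,"ry":0,"rz":0.08,"grip":60},{"tx":0.27,"ty":0.15,"tz":4.6,"rx":0,"ry":0,"rz":0.08,"grip":60},{"tx":0.27,"ty":0.15,"tz":5,"rx":0,"ry":0,"rz":0.08,"grip":60},{"tx":0.27,"ty":0.15,"tz":5.15,"rx":0,"ry":0,"rz":0.08,"grip":60},{"tx":0.27,"ty":0.15,"tz":5.15,"rx":0,"ry":0,"rz":0.08,"grip":60},{"tx":0.27,"ty":0.15,"tz":5.15,"rx":0,"ry":0,"rz":0.08,"grip":60},{"tx":0.27,"ty":0.15,"tz":5.15,"rx":0,"ry":0,"rz":0.08,"grip":60}]' 40
```

```text
time_s: 3.95
tcp_pos: [444.0, -155.8, 26.4]
tool_rot: [179.9, -0.1, 15.0]
force: [0.3, -0.9, 0.3]
width: 0.655
finger_force: 0.0
```

```bash
python3 -m creep '[{"tx":0,"ty":0,"tz":0,"rx":0,"ry":0,"rz":0,"grip":15},{"tx":0,"ty":0,"tz":0,"rx":0,"ry":0,"rz":0,"grip":15},{"tx":0,"ty":0,"tz":0,"rx":0,"ry":0,"rz":0,"grip":15},{"tx":0,"ty":0,"tz":0,"rx":0,"ry":0,"rz":0,"grip":15},{"tx":0,"ty":0,"tz":0,"rx":0,"ry":0,"rz":0,"grip":15},{"tx":0,"ty":0,"tz":0,"rx":0,"ry":0,"rz":0,"grip":15},{"tx":0,"ty":0,"tz":0,"rx":0,"ry":0,"rz":0,"grip":15},{"tx":0,"ty":0,"tz":0,"rx":0,"ry":0,"rz":0,"grip":15},{"tx":0,"ty":0,"tz":0,"rx":0,"ry":0,"rz":0,"grip":15}]' 40
python3 -m creep '[{"tx":0,"ty":0,"tz":-0.3,"rx":0,"ry":0,"rz":0,"grip":15},{"tx":0,"ty":0,"tz":-1,"rx":0,"ry":0,"rz":0,"grip":15},{"tx":0,"ty":0,"tz":-2,"rx":0,"ry":0,"rz":0,"grip":15},{"tx":0,"ty":0,"tz":-3,"rx":0,"ry":0,"rz":0,"grip":15},{"tx":0,"ty":0,"tz":-4,"rx":0,"ry":0,"rz":0,"grip":15},{"tx":0,"ty":0,"tz":-4.8,"rx":0,"ry":0,"rz":0,"grip":15},{"tx":0,"ty":0,"tz":-5,"rx":0,"ry":0,"rz":0,"grip":15},{"tx":0,"ty":0,"tz":-5,"rx":0,"ry":0,"rz":0,"grip":15},{"tx":0,"ty":0,"tz":-5,"rx":0,"ry":0,"rz":0,"grip":15}]'
python3 look.py w3 sample_k slot_mouth gauge_slot
```

```text
time_s: 4.7
tcp_pos: [443.1, -155.4, 25.3]
tool_rot: [180.0, -0.0, 15.0]
force: [-0.8, -0.3, 2.4]
width: 0.238
finger_force: 39.9
time_s: 5.45
tcp_pos: [442.7, -155.4, 224.6]
tool_rot: [180.0, 0.0, 15.0]
force: [0.2, -1.1, -0.9]
width: 0.237
finger_force: 39.9
5.45 [ 442.7 -155.4  224.6] [180.   0.  15.] [ 0.2  -1.14 -0.94] 0.23674158664816491
sample_k 0.68 [258. 130.] [ 510.8 -137.2  232.3]
sample_k 0.57 [15. 72.] [486.3 146.6  15. ]
```

View pics/w3.png

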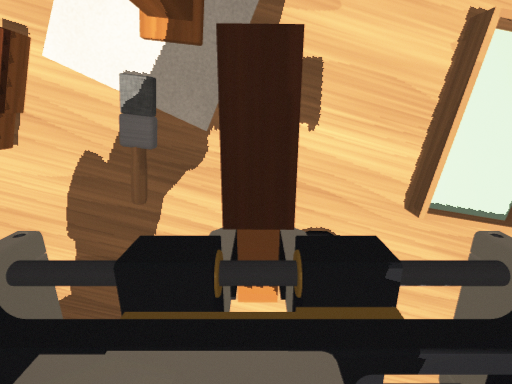

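The sample is held square in the jaws (218–303 columns), with the gauge foot just in view at (170,20). I'll move closer to see the gauge next to the sample.

```bash
python3 -m creep '[{"tx":1,"ty":0,"tz":-1,"rx":0,"ry":0,"rz":0.88,"grip":15},{"tx":1.5,"ty":0,"tz":-1.5,"rx":0,"ry":0,"rz":0.88,"grip":15},{"tx":1.5,"ty":0,"tz":-1.5,"rx":0,"ry":0,"rz":0.88,"grip":15},{"tx":1.5,"ty":0,"tz":-1.5,"rx":0,"ry":0,"rz":0.88,"grip":15},{"tx":1.5,"ty":0,"tz":-1.5,"rx":0,"ry":0,"rz":0.88,"grip":15},{"tx":1.5,"ty":0,"tz":-1.5,"rx":0,"ry":0,"rz":0.88,"grip":15}]'
python3 look.py w4 slot_mouth gauge_slot gauge
python3 - <<'E'
from h import *
z=np.load('w4.npz'); P=z['P']; im=z['im']
m=(z['d']>0)&(P[...,0]>560)&(P[...,0]<700)&(P[...,1]>-60)&(P[...,1]<50)&(P[...,2]>60)&(P[...,2]<150)
Q=P[m]; print(len(Q)); np.save('g.npy',Q)
print(cv2.minAreaRect(Q[:,:2].astype(np.float32)))
a=np.radians(9.7);ax=np.array([np.cos(a),np.sin(a)]);n=np.array([-ax[1],ax[0]])
u=Q[:,:2]@ax; v=Q[:,:2]@n
for b in range(int(u.min()),int(u.max()),10):
    k=(u>=b)&(u<b+10)
    vs=np.arange(v.min(),v.max(),3)
    print(b,[(int(x),int(np.median(Q[k&(v>=x)&(v<x+3),2]))) for x in vs if (k&(v>=x)&(v<x+3)).sum()>2])
ys,xs=np.where(m); print(xs.min(),xs.max(),ys.min(),ys.max())
cv2.imwrite('pics/w4b.png',cv2.resize(im[:240],None,fx=1.5,fy=1.5))
E
```

```text
time_s: 6.15
tcp_pos: [499.6, -140.1, 283.5]
tool_rot: [-179.9, 0.2, 9.7]
force: [0.4, -0.4, -0.6]
width: 0.234
finger_force: 39.9
6.15 [ 499.6 -140.1  283.5] [-179.9    0.2    9.7] [ 0.43 -0.44 -0.6 ] 0.2337405821371937
slot_mouth 0.57 [153.  26.] [644.    1.6  77.6]
slot_mouth 0.25 [ 60. 136.] [493.6 145.2  19.8]
gauge_slot 0.79 [161.  39.] [631.3 -10.6  84.4]
gauge_slot 0.43 [148.  26.] [643.6   7.1  74.9]
gauge 0.94 [180.  53.] [619.2 -37.7 104.2]
4860
((627.2890625, -8.184181213378906), (80.54136657714844, 56.47587585449219), 9.246140480041504)
576 [(-142, 91), (-139, 78), (-136, 86), (-133, 85), (-130, 85), (-127, 86), (-124, 85), (-121, 85), (-118, 86), (-115, 85), (-112, 85), (-109, 86), (-106, 85), (-103, 85), (-100, 85), (-97, 85), (-94, 86), (-91, 85), (-88, 90)]
586 [(-142, 99), (-139, 97), (-136, 105), (-133, 105), (-130, 100), (-127, 96), (-124, 97), (-121, 96), (-118, 96), (-115, 96), (-112, 96), (-109, 96), (-106, 96), (-103, 96), (-100, 99), (-97, 105), (-94, 106), (-91, 104), (-88, 104)]
596 [(-142, 105), (-139, 116), (-136, 117), (-133, 116), (-130, 114), (-124, 93
[... 561 characters left out ...]
 (-91, 108), (-88, 108)]
626 [(-142, 91), (-139, 103), (-136, 104), (-133, 101), (-124, 78), (-121, 78), (-118, 78), (-115, 78), (-112, 78), (-109, 78), (-106, 78), (-103, 78), (-100, 91), (-97, 102), (-94, 103), (-91, 104), (-88, 103)]
636 [(-142, 87), (-139, 99), (-136, 99), (-133, 97), (-130, 95), (-124, 74), (-121, 73), (-118, 74), (-115, 73), (-112, 74), (-109, 74), (-106, 73), (-103, 74), (-100, 85), (-97, 98), (-94, 98), (-91, 99), (-88, 99)]
646 [(-142, 86), (-139, 95), (-136, 94), (-133, 92), (-130, 89), (-124, 70), (-121, 69), (-118, 70), (-115, 70), (-112, 71), (-109, 70), (-106, 69), (-103, 70), (-100, 83), (-97, 93), (-94, 94), (-91, 95), (-88, 95)]
656 [(-100, 84)]
121 189 0 84
```

View pics/w4b.png

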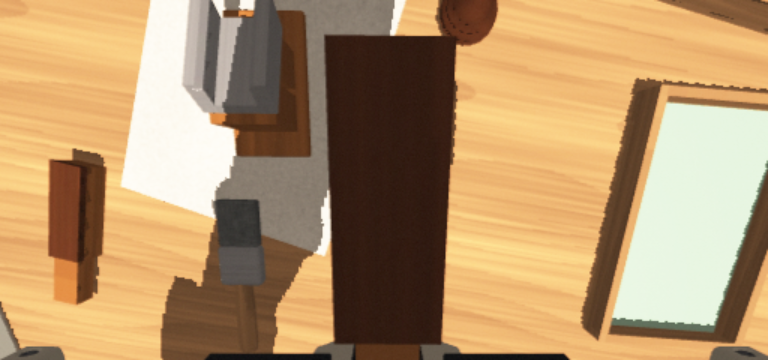

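The picture shows the slot at about (235,55) in the crop, leaning up towards the robot, with empty table between. I'll fit the slot axis from the jaw tops.

```bash
cat > slot.py <<'E'
from h import *
from scipy.optimize import minimize
Q=np.load('g.npy')
for yaw in [None]:
    a=np.radians(9.7)
    for it in range(3):
        ax=np.array([np.cos(a),np.sin(a)]);n=np.array([-ax[1],ax[0]])
        u=Q[:,:2]@ax; v=Q[:,:2]@n
        fl=85-(u-616)*np.tan(np.radians(25)); top=(Q[:,2]-fl)*np.cos(np.radians(25))
        E=[]
        for b in np.arange(592,644,4):
            k=(u>=b)&(u<b+4)&(top>20)&(top<26)
            vk=v[k]; c=-115
            L,R=vk[vk>c],vk[vk<c]
            E.append([b+2,*np.percentile(L,[2,98]),*np.percentile(R,[2,98])])
        E=np.array(E); p=[np.polyfit(E[:,0],E[:,i],1) for i in (2,3)]
        s=np.mean([q[0] for q in p]); a+=np.arctan(s)
    print('yaw',np.degrees(a),np.median(E,0).round(2),[q.round(3) for q in p])
    mid=(np.median(E[:,2])+np.median(E[:,3]))/2; mid2=(np.median(E[:,1])+np.median(E[:,4]))/2
    print('mid outer',mid,'inner',mid2)
    k=(abs(v-mid)<8)&(u>596)&(u<644); pf=np.polyfit(u[k],Q[k,2],1); print('floor slope',np.degrees(np.arctan(pf[0])),'u at 85',(85-pf[1])/pf[0],'z616',np.polyval(pf,616),'u range floor')
    print('origin',ax*616+n*mid, 'u ext top', np.percentile(u[top>18],[0.5,99.5]))
E
python3 slot.py
```

```text
Traceback (most recent call last):
  File "slot.py", line 15, in <module>
    E.append([b+2,*np.percentile(L,[2,98]),*np.percentile(R,[2,98])])
                   ~~~~~~~~~~~~~^^^^^^^^^^
IndexError: index -1 is out of bounds for axis 0 with size 0
```

```bash
sed -i 's/np.arange(592,644,4)/np.arange(600,644,4)/; s/c=-115/c=-114.5/; s/(top>20)/(top>17)/' slot.py; python3 slot.py
```

```text
yaw 9.211202869008927 [ 622.    -93.36  -81.7  -136.47 -124.87] [array([-5.0000e-03, -7.8662e+01]), array([ 5.00000e-03, -1.39332e+02])]
mid outer -109.08396510086928 inner -109.11110528043572
floor slope -24.818863578939666 u at 85 618.0129411673616 z616 85.93091373874819 u range floor
origin [625.51873351  -9.03468179] u ext top [596.57506523 656.31017475]
```

Run:
```python
from h import *
for f,T,y in [('w4',[499.6,-140.1,283.5],[-179.9,.2,9.7]),('w3',[442.7,-155.4,224.6],[180,0,15])]:
    z=np.load(f+'.npz'); P=Ro.from_euler('xyz',y,degrees=True).inv().apply(z['P'].reshape(-1,3)-T)
    m=(z['d'].ravel()>0)&(abs(P[:,1])<30)&(P[:,2]>-20)&(P[:,2]<30)&(P[:,0]>25)&(P[:,0]<140)
    Q=P[m]
    for b in range(25,120,12):
        k=(Q[:,0]>=b)&(Q[:,0]<b+12)
        if k.sum()>20: print(b,k.sum(),np.percentile(Q[k,1],[1,99]).round(1),'z',np.median(Q[k,2]).round(1))
    print(Q[:,0].max())
```

```text
25 1662 [-17.5  17.2] z -9.5
37 1807 [-17.5  17.4] z -9.5
49 1965 [-17.4  17.4] z -9.4
61 2142 [-17.2  17.5] z -9.4
73 2282 [-17.1  17.6] z -9.4
85 2547 [-17.1  17.7] z -9.4
97 2767 [-17.1  17.7] z -9.4
109 908 [-17.1  17.8] z -9.4
113.03271185492369
25 1664 [-17.3  17.4] z -9.4
37 1811 [-17.3  17.4] z -9.4
49 1957 [-17.2  17.6] z -9.4
61 2135 [-17.1  17.6] z -9.4
73 2293 [-17.   17.7] z -9.4
85 2539 [-16.9  17.8] z -9.4
97 2774 [-16.9  17.9] z -9.3
109 911 [-16.9  17.9] z -9.3
113.1217626716112
```

```bash
cat > test.py <<'E'
from h import *
import sys
O=np.array([626.5,-8.9,85]); R=Ro.from_euler('xyz',[180,25,9.4],degrees=True)
def tcp(h,x=-68,dz=25.3): return O+R.apply([x,0,-dz-h])
if __name__=='__main__':
    x=float(sys.argv[2]) if len(sys.argv)>2 else -68
    s=robot.state(); print('slot-frame',(R.inv().apply(s['tcp_pos']-O)+[-x,0,25.3])*[1,1,-1],'F slot',(R.inv().apply(s['force'])).round(2))
    go(tcp(float(sys.argv[1]),x),R)
E
python3 test.py 60
```

```text
slot-frame [-148.69755165  108.8470598    93.84109183] F slot [0.03 0.28 0.06]
t [ 3.029 -2.704  2.335] r [ 0.008 -4.154  0.051] rows 4.5 time 6.35
```

```bash
python3 -m creep '[{"tx":0.7,"ty":-0.6,"tz":0.4,"rx":0,"ry":-1,"rz":0.05,"grip":15},{"tx":1.3,"ty":-1.2,"tz":0.9,"rx":0,"ry":-2,"rz":0.05,"grip":15},{"tx":2,"ty":-1.8,"tz":1.4,"rx":0,"ry":-3,"rz":0.05,"grip":15},{"tx":2.6,"ty":-2.4,"tz":1.9,"rx":0,"ry":-4,"rz":0.05,"grip":15},{"tx":3.03,"ty":-2.7,"tz":2.33,"rx":0,"ry":-4.15,"rz":0.05,"grip":15},{"tx":3.03,"ty":-2.7,"tz":2.33,"rx":0,"ry":-4.15,"rz":0.05,"grip":15},{"tx":3.03,"ty":-2.7,"tz":2.33,"rx":0,"ry":-4.15,"rz":0.05,"grip":15},{"tx":3.03,"ty":-2.7,"tz":2.33,"rx":0,"ry":-4.15,"rz":0.05,"grip":15},{"tx":3.03,"ty":-2.7,"tz":2.33,"rx":0,"ry":-4.15,"rz":0.05,"grip":15}]'
python3 test.py 30
python3 look.py w5
python3 - <<'E'
from test import *
z=np.load('w5.npz'); Q=R.inv().apply(z['P'].reshape(-1,3)-O)*[1,-1,-1]
m=(z['d'].ravel()>0)&(abs(Q[:,0])<60)&(abs(Q[:,1])<45)&(Q[:,2]>10)&(Q[:,2]<35); Q=Q[m]; print(len(Q))
for b in range(-50,50,10):
    k=(Q[:,0]>=b)&(Q[:,0]<b+10)
    if k.sum()>5: print(b,k.sum(),np.percentile(Q[k,1],[1,99]).round(1),np.median(Q[k,2]).round(1))
E
```

```text
time_s: 7.1
tcp_pos: [602.1, -14.6, 193.5]
tool_rot: [179.8, 24.8, 9.3]
force: [-0.4, 0.0, -0.9]
width: 0.238
finger_force: 39.9
slot-frame [-0.5283443   1.60729835 62.49855383] F slot [-0.01 -0.1   0.98]
t [ 0.01  -0.042  0.812] r [ 0.017 -0.037 -0.02 ] rows 0.8 time 7.1
7.1 [602.1 -14.6 193.5] [179.8  24.8   9.3] [-0.44  0.03 -0.89] 0.23784008363101367
280
-30 32 [26.  27.7] 23.5
-20 31 [26.1 27.6] 23.8
-10 39 [25.9 27.6] 23.7
0 37 [25.9 27.7] 23.7
10 45 [25.6 27.4] 23.5
20 45 [25.8 27.6] 23.7
30 48 [25.5 27.6] 23.6
```

The slot frame agrees with this near view: the left jaw's outer edge is at 27.6 mm against the nominal 27.5, and its top is at 23.6. Lowering now.

```bash
python3 -m creep '[{"tx":0,"ty":-0.03,"tz":0.3,"rx":0,"ry":-0.03,"rz":0,"grip":15},{"tx":0,"ty":-0.03,"tz":0.6,"rx":0,"ry":-0.03,"rz":0,"grip":15},{"tx":0,"ty":-0.03,"tz":0.75,"rx":0,"ry":-0.03,"rz":0,"grip":15},{"tx":0,"ty":-0.03,"tz":0.82,"rx":0,"ry":-0.03,"rz":0,"grip":15},{"tx":0,"ty":-0.03,"tz":0.82,"rx":0,"ry":-0.03,"rz":0,"grip":15},{"tx":0,"ty":-0.03,"tz":0.82,"rx":0,"ry":-0.03,"rz":0,"grip":15}]'
python3 test.py 23
```

```text
time_s: 7.65
tcp_pos: [588.5, -14.2, 162.7]
tool_rot: [179.9, 25.0, 9.4]
force: [-0.5, 0.8, -0.3]
width: 0.241
finger_force: 39.9
slot-frame [ 0.37684531 -0.99036346 28.87411747] F slot [-0.19 -0.91  0.39]
t [-0.009  0.025  0.147] r [ 0.013  0.008 -0.   ] rows 0.1 time 7.65
```

Correct +1 mm in tool y, then go down in 1 mm steps.

```bash
python3 -m creep '[{"tx":0,"ty":0.025,"tz":0.04,"rx":0,"ry":0,"rz":0,"grip":15},{"tx":0,"ty":0.025,"tz":0.08,"rx":0,"ry":0,"rz":0,"grip":15},{"tx":0,"ty":0.025,"tz":0.1,"rx":0,"ry":0,"rz":0,"grip":15},{"tx":0,"ty":0.025,"tz":0.1,"rx":0,"ry":0,"rz":0,"grip":15}]'; python3 test.py 23
python3 -m creep '[{"tx":0,"ty":0,"tz":0.025,"rx":0,"ry":0,"rz":0,"grip":15},{"tx":0,"ty":0,"tz":0.025,"rx":0,"ry":0,"rz":0,"grip":15}]';  python3 test.py 23
```

```text
time_s: 7.98
tcp_pos: [586.8, -15.3, 158.5]
tool_rot: [179.9, 25.1, 9.4]
force: [-0.0, -0.5, -0.1]
width: 0.24
finger_force: 39.9
slot-frame [ 0.51837498 -0.18246881 24.34613321] F slot [-0.06  0.49  0.12]
t [-0.013  0.005  0.034] r [0.013 0.014 0.003] rows 0.0 time 7.98
time_s: 8.15
tcp_pos: [586.4, -15.3, 157.6]
tool_rot: [179.9, 25.1, 9.4]
force: [-0.0, -0.2, -1.2]
width: 0.237
finger_force: 39.9
slot-frame [ 0.51387444 -0.23320554 23.35284759] F slot [0.48 0.18 1.12]
t [-0.013  0.006  0.009] r [0.013 0.014 0.003] rows 0.0 time 8.15
```

```bash
python3 -m creep '[{"tx":0,"ty":0,"tz":0.025,"rx":0,"ry":0,"rz":0,"grip":15},{"tx":0,"ty":0,"tz":0.025,"rx":0,"ry":0,"rz":0,"grip":15}]'; python3 test.py 23|head -1
python3 -m creep '[{"tx":0,"ty":0,"tz":0.02,"rx":0,"ry":0,"rz":0,"grip":15},{"tx":0,"ty":0,"tz":0.02,"rx":0,"ry":0,"rz":0,"grip":15}]';  python3 test.py 23|head -1
```

```text
time_s: 8.32
tcp_pos: [586.1, -15.3, 156.8]
tool_rot: [179.9, 25.1, 9.4]
force: [0.1, -0.2, -0.6]
width: 0.238
finger_force: 39.9
slot-frame [ 0.60576905 -0.25800606 22.49410802] F slot [0.27 0.21 0.5 ]
time_s: 8.48
tcp_pos: [586.0, -15.3, 156.5]
tool_rot: [179.9, 25.0, 9.4]
force: [0.7, -0.2, 2.4]
width: 0.238
finger_force: 39.9
slot-frame [ 0.62980002 -0.27258438 22.14899851] F slot [-0.37  0.31 -2.45]
```

```bash
python3 -m creep '[{"tx":0,"ty":0,"tz":0.015,"rx":0,"ry":0,"rz":0,"grip":15},{"tx":0,"ty":0,"tz":0.015,"rx":0,"ry":0,"rz":0,"grip":15}]'; python3 test.py 23|head -1
```

```text
time_s: 8.65
tcp_pos: [585.9, -15.3, 156.3]
tool_rot: [179.9, 25.0, 9.4]
force: [0.8, 0.1, 5.5]
width: 0.239
finger_force: 39.9
slot-frame [ 0.59907276 -0.28180062 21.90371354] F slot [-1.6   0.03 -5.36]
```

It stops on the jaws at 5.4 N, 22 mm above the floor. That matches its measured thickness of 34.6 mm, so it is too thick. I'll hold for half a second, then lift off.

```bash
python3 -m creep '[{"tx":0,"ty":0,"tz":0,"rx":0,"ry":0,"rz":0,"grip":15},{"tx":0,"ty":0,"tz":0,"rx":0,"ry":0,"rz":0,"grip":15},{"tx":0,"ty":0,"tz":0,"rx":0,"ry":0,"rz":0,"grip":15},{"tx":0,"ty":0,"tz":0,"rx":0,"ry":0,"rz":0,"grip":15},{"tx":0,"ty":0,"tz":0,"rx":0,"ry":0,"rz":0,"grip":15},{"tx":0,"ty":0,"tz":0,"rx":0,"ry":0,"rz":0,"grip":15},{"tx":0,"ty":0,"tz":0,"rx":0,"ry":0,"rz":0,"grip":15}]';python3 test.py 23|head -1
python3 -m creep '[{"tx":0,"ty":0,"tz":-0.4,"rx":0,"ry":0,"rz":0,"grip":15},{"tx":0,"ty":0,"tz":-1.2,"rx":0,"ry":0,"rz":0,"grip":15},{"tx":0,"ty":0,"tz":-2,"rx":0,"ry":0,"rz":0,"grip":15},{"tx":0,"ty":0,"tz":-2.3,"rx":0,"ry":0,"rz":0,"grip":15},{"tx":0,"ty":0,"tz":-2.3,"rx":0,"ry":0,"rz":0,"grip":15}]'
python3 - <<'E'
from h import *
# tub centre (520,402.5) yaw -4.7 ; mid 45 ahead of TCP along tool x
y=np.radians(-4.8); go([520-46*np.cos(y),402.5-46*np.sin(y),180],[180,0,-4.8])
E
```

```text
time_s: 9.23
tcp_pos: [585.9, -15.3, 156.3]
tool_rot: [179.9, 25.0, 9.4]
force: [0.9, 1.3, 6.0]
width: 0.236
finger_force: 39.9
slot-frame [ 0.64234105 -0.31660406 21.93617378] F slot [-1.54 -1.12 -5.88]
time_s: 9.65
tcp_pos: [625.8, -8.5, 241.3]
tool_rot: [179.9, 24.8, 9.4]
force: [0.8, -0.9, -0.9]
width: 0.235
finger_force: 39.9
t [ -1.212 -10.854   2.233] r [0.526 4.108 2.335] rows 10.7 time 9.65
```

```bash
python3 -m creep '[{"tx":-0.1,"ty":-1,"tz":0,"rx":0.1,"ry":0.8,"rz":0.5,"grip":15},{"tx":-0.2,"ty":-2,"tz":0.2,"rx":0.2,"ry":1.6,"rz":1,"grip":15},{"tx":-0.3,"ty":-3,"tz":0.4,"rx":0.3,"ry":2.4,"rz":1.4,"grip":15},{"tx":-0.4,"ty":-4,"tz":0.6,"rx":0.4,"ry":3.2,"rz":1.8,"grip":15},{"tx":-0.5,"ty":-5,"tz":0.9,"rx":0.53,"ry":4.1,"rz":2.33,"grip":15},{"tx":-0.6,"ty":-6,"tz":1.1,"rx":0.53,"ry":4.1,"rz":2.33,"grip":15},{"tx":-0.8,"ty":-7,"tz":1.4,"rx":0.53,"ry":4.1,"rz":2.33,"grip":15},{"tx":-0.9,"ty":-8,"tz":1.6,"rx":0.53,"ry":4.1,"rz":2.33,"grip":15},{"tx":-1,"ty":-9,"tz":1.9,"rx":0.53,"ry":4.1,"rz":2.33,"grip":15},{"tx":-1.1,"ty":-10,"tz":2.1,"rx":0.53,"ry":4.1,"rz":2.33,"grip":15},{"tx":-1.2,"ty":-10.8,"tz":2.23,"rx":0.53,"ry":4.1,"rz":2.33,"grip":15},{"tx":-1.2,"ty":-10.8,"tz":2.23,"rx":0.53,"ry":4.1,"rz":2.33,"grip":15}]'
python3 -m creep '[{"tx":0,"ty":0,"tz":0,"rx":0,"ry":0,"rz":0,"grip":15},{"tx":0,"ty":0,"tz":0,"rx":0,"ry":0,"rz":0,"grip":15}]'
python3 look.py w6
python3 - <<'E'
from h import *
z=np.load('w6.npz'); P=z['P']; m=(z['d']>0)&(P[...,0]>360)&(P[...,0]<700)&(P[...,1]>300)&(P[...,1]<510)
for n,a,b in [('wall',38,52),('floor',-6,15)]:
    Q=P[m&(P[...,2]>a)&(P[...,2]<b)]; print(n,len(Q),np.median(Q,0).round(1),cv2.minAreaRect(Q[:,:2].astype(np.float32)))
y=np.radians(-4.8); go([520-46*np.cos(y),402.5-46*np.sin(y),32],[180,0,-4.8])
E
```

```text
time_s: 10.65
tcp_pos: [466.2, 410.7, 175.8]
tool_rot: [-179.9, 0.6, -4.2]
force: [-0.8, 1.2, -1.2]
width: 0.235
finger_force: 39.9
time_s: 10.82
tcp_pos: [472.4, 402.3, 176.7]
tool_rot: [179.8, 0.4, -4.8]
force: [1.1, -0.4, -0.5]
width: 0.232
finger_force: 39.9
10.8167 [472.4 402.3 176.7] [179.8   0.4  -4.8] [ 1.05 -0.43 -0.5 ] 0.23199125167614448
wall 5344 [577.2 395.4  43.5] ((530.503173828125, 401.930419921875), (152.66253662109375, 218.27984619140625), 85.42964172363281)
floor 19001 [551.4 446.7   2.2] ((527.3912963867188, 405.0003662109375), (209.9942169189453, 270.36993408203125), 89.99720764160156)
t [ 0.038 -0.129  3.625] r [ 0.027  0.06  -0.012] rows 3.5 time 10.87
```

View pics/w6.png

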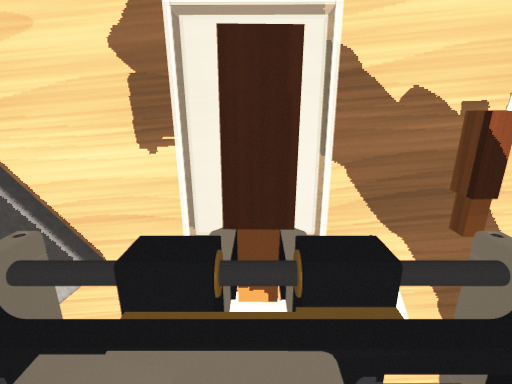

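The sample hangs centred over the tub, whose walls are at columns 170 and 335. Lowering.

```bash
python3 -m creep '[{"tx":0.04,"ty":-0.05,"tz":0.8,"rx":0,"ry":0.05,"rz":0,"grip":15},{"tx":0.04,"ty":-0.05,"tz":1.6,"rx":0,"ry":0.05,"rz":0,"grip":15},{"tx":0.04,"ty":-0.05,"tz":2.4,"rx":0,"ry":0.05,"rz":0,"grip":15},{"tx":0.04,"ty":-0.05,"tz":3.1,"rx":0,"ry":0.05,"rz":0,"grip":15},{"tx":0.04,"ty":-0.05,"tz":3.5,"rx":0,"ry":0.05,"rz":0,"grip":15},{"tx":0.04,"ty":-0.05,"tz":3.6,"rx":0,"ry":0.05,"rz":0,"grip":15},{"tx":0.04,"ty":-0.05,"tz":3.63,"rx":0,"ry":0.05,"rz":0,"grip":15},{"tx":0.04,"ty":-0.05,"tz":3.65,"rx":0,"ry":0.05,"rz":0,"grip":15},{"tx":0.04,"ty":-0.05,"tz":3.65,"rx":0,"ry":0.05,"rz":0,"grip":15}]'
python3 -m creep '[{"tx":0,"ty":0,"tz":0.025,"rx":0,"ry":0,"rz":0,"grip":15},{"tx":0,"ty":0,"tz":0.03,"rx":0,"ry":0,"rz":0,"grip":15}]'
```

```text
time_s: 11.62
tcp_pos: [474.8, 405.7, 33.3]
tool_rot: [-180.0, -0.1, -4.8]
force: [-0.3, 0.4, 0.0]
width: 0.236
finger_force: 39.9
time_s: 11.78
tcp_pos: [474.3, 405.9, 31.9]
tool_rot: [-180.0, -0.0, -4.8]
force: [0.3, -0.3, -1.0]
width: 0.237
finger_force: 39.9
```

```bash
python3 -m creep '[{"tx":0,"ty":0,"tz":0.025,"rx":0,"ry":0,"rz":0,"grip":15},{"tx":0,"ty":0,"tz":0.04,"rx":0,"ry":0,"rz":0,"grip":15},{"tx":0,"ty":0,"tz":0.055,"rx":0,"ry":0,"rz":0,"grip":15}]'; python3 -m creep '[{"tx":0,"ty":0,"tz":0.015,"rx":0,"ry":0,"rz":0,"grip":15},{"tx":0,"ty":0,"tz":0.015,"rx":0,"ry":0,"rz":0,"grip":15}]'
```

```text
time_s: 12.03
tcp_pos: [473.7, 405.7, 29.2]
tool_rot: [180.0, 0.0, -4.8]
force: [-3.6, -3.5, 13.4]
width: 0.238
finger_force: 39.9
time_s: 12.2
tcp_pos: [473.8, 405.7, 29.2]
tool_rot: [180.0, 0.0, -4.8]
force: [-2.6, -3.3, 12.4]
width: 0.237
finger_force: 39.9
```

It rests on the floor (12 N). Ease off a touch, open, then rise.

```bash
python3 -m creep '[{"tx":0,"ty":0,"tz":-0.02,"rx":0,"ry":0,"rz":0,"grip":30},{"tx":0,"ty":0,"tz":-0.02,"rx":0,"ry":0,"rz":0,"grip":45},{"tx":0,"ty":0,"tz":-0.02,"rx":0,"ry":0,"rz":0,"grip":50},{"tx":0,"ty":0,"tz":-0.02,"rx":0,"ry":0,"rz":0,"grip":50},{"tx":0,"ty":0,"tz":-0.02,"rx":0,"ry":0,"rz":0,"grip":50},{"tx":0,"ty":0,"tz":-0.02,"rx":0,"ry":0,"rz":0,"grip":50}]'
python3 -m creep '[{"tx":0,"ty":0,"tz":-0.5,"rx":0,"ry":0,"rz":0,"grip":50},{"tx":0,"ty":0,"tz":-1.3,"rx":0,"ry":0,"rz":0,"grip":50},{"tx":0,"ty":0,"tz":-2.2,"rx":0,"ry":0,"rz":0,"grip":50},{"tx":0,"ty":0,"tz":-3.2,"rx":0,"ry":0,"rz":0,"grip":50},{"tx":0,"ty":0,"tz":-4.2,"rx":0,"ry":0,"rz":0,"grip":50},{"tx":0,"ty":0,"tz":-5,"rx":0,"ry":0,"rz":0,"grip":50},{"tx":0,"ty":0,"tz":-5,"rx":0,"ry":0,"rz":0,"grip":50}]'
python3 look.py w7 sample_k
python3 fit.py w7 400 600 340 440 22 60
python3 -c "
from h import *
go([400,167,230],[180,0,-5.5])"
```

```text
time_s: 12.7
tcp_pos: [473.7, 405.5, 28.6]
tool_rot: [180.0, 0.0, -4.8]
force: [-0.0, 0.1, -0.2]
width: 0.54
finger_force: 0.0
time_s: 13.28
tcp_pos: [475.9, 408.3, 236.3]
tool_rot: [-179.6, -0.4, -4.8]
force: [-0.2, 1.0, 0.7]
width: 0.544
finger_force: 0.0
13.2833 [475.9 408.3 236.3] [-179.6   -0.4   -4.8] [-0.22  1.01  0.67] 0.5442136370222319
sample_k 0.75 [442. 148.] [490.6 172.9  16.1]
sample_k 0.56 [264. 121.] [542.9 397.4  38.2]
3802 ((491.1118469238281, 383.3028869628906), (99.52400970458984, 187.12158203125), 85.19245910644531) [30.1 38.6 43.7]
-93 701 v [-42.4  47.2] z 40.2
-79 50 v [-49.3 -47.6] z 37.0
-65 40 v [-48.6 -47.5] z 34.4
-51 86 v [-15.2  31.6] z 34.7
-37 171 v [11.3 31.6] z 34.8
-23 185 v [11.5 31.6] z 34.8
-9 210 v [ 8.2 31.6] z 35.1
5 323 v [ 4.8 38.6] z 38.7
19 358 v [ 3.9 38.5] z 38.7
33 360 v [ 4.2 38.3] z 38.8
47 392 v [ 4.4 38.2] z 38.8
61 369 v [ 4.6 38. ] z 38.8
75 404 v [ 4.  37.8] z 38.8
89 140 v [ 5.1 37.7] z 38.8
yaw -4.8075408935546875 ends [397.9 391.1] [584.3 375.5]
t [-1.353  6.113 -0.007] r [-0.014 -0.014  0.119] rows 6.0 time 13.38
```

The first sample lies flat in the tub, top at 38.8 mm as expected. On to the second.

```bash
python3 -m creep '[{"tx":-1.35,"ty":6.1,"tz":0,"rx":0,"ry":0,"rz":0.12,"grip":60},{"tx":-1.35,"ty":6.1,"tz":0,"rx":0,"ry":0,"rz":0.12,"grip":60},{"tx":-1.35,"ty":6.1,"tz":0,"rx":0,"ry":0,"rz":0.12,"grip":60},{"tx":-1.35,"ty":6.1,"tz":0,"rx":0,"ry":0,"rz":0.12,"grip":60},{"tx":-1.35,"ty":6.1,"tz":0,"rx":0,"ry":0,"rz":0.12,"grip":60},{"tx":-1.35,"ty":6.1,"tz":0,"rx":0,"ry":0,"rz":0.12,"grip":60},{"tx":-1.35,"ty":6.1,"tz":0,"rx":0,"ry":0,"rz":0.12,"grip":60},{"tx":-1.35,"ty":6.1,"tz":0,"rx":0,"ry":0,"rz":0.12,"grip":60},{"tx":-1.35,"ty":6.1,"tz":0,"rx":0,"ry":0,"rz":0.12,"grip":60},{"tx":-1.35,"ty":6.1,"tz":0,"rx":0,"ry":0,"rz":0.12,"grip":60}]'
python3 look.py w8 sample_k; python3 fit.py w8 380 580 110 210 15 60
```

```text
time_s: 14.22
tcp_pos: [399.7, 168.0, 228.4]
tool_rot: [180.0, 0.1, -5.4]
force: [-0.3, -0.2, -0.6]
width: 0.653
finger_force: 0.0
14.2167 [399.7 168.  228.4] [ 1.8e+02  1.0e-01 -5.4e+00] [-0.33 -0.19 -0.56] 0.6534584182270917
sample_k 0.69 [257. 104.] [484.4 161.2  35.7]
sample_k 0.64 [58. 72.] [539.8 381.6  26.8]
2627 ((462.23712158203125, 162.55284118652344), (26.63870620727539, 136.06993103027344), 85.36285400390625) [30.2 34.5 35.9]
-68 191 v [-11.2   8.9] z 30.9
-54 209 v [-10.9   9.8] z 30.7
-40 201 v [-10.9   9.6] z 30.8
-26 257 v [-13.1  11.6] z 34.5
-12 277 v [-13.2  12.4] z 34.8
2 294 v [-13.2  12. ] z 34.8
16 302 v [-13.2  12.8] z 34.8
30 319 v [-13.2  12.5] z 34.7
44 333 v [-13.2  12.3] z 34.8
58 242 v [-13.2  12.9] z 34.7
yaw -4.63714599609375 ends [394.4 168.1] [530.  157.1]
```

```bash
python3 -c "
from h import *
go([417.3,165.8,25],[180,0,-4.6])"
```

```text
t [0.451 0.014 5.086] r [ 0.005  0.014 -0.132] rows 4.9 time 14.32
```

```bash
python3 -m creep '[{"tx":0.45,"ty":0.01,"tz":1,"rx":0,"ry":0,"rz":-0.13,"grip":60},{"tx":0.45,"ty":0.01,"tz":2,"rx":0,"ry":0,"rz":-0.13,"grip":60},{"tx":0.45,"ty":0.01,"tz":3,"rx":0,"ry":0,"rz":-0.13,"grip":60},{"tx":0.45,"ty":0.01,"tz":3.9,"rx":0,"ry":0,"rz":-0.13,"grip":60},{"tx":0.45,"ty":0.01,"tz":4.6,"rx":0,"ry":0,"rz":-0.13,"grip":60},{"tx":0.45,"ty":0.01,"tz":5,"rx":0,"ry":0,"rz":-0.13,"grip":60},{"tx":0.45,"ty":0.01,"tz":5.08,"rx":0,"ry":0,"rz":-0.13,"grip":60},{"tx":0.45,"ty":0.01,"tz":5.08,"rx":0,"ry":0,"rz":-0.13,"grip":60},{"tx":0.45,"ty":0.01,"tz":5.08,"rx":0,"ry":0,"rz":-0.13,"grip":60},{"tx":0.45,"ty":0.01,"tz":5.08,"rx":0,"ry":0,"rz":-0.13,"grip":60}]' 40
python3 -m creep '[{"tx":0,"ty":0,"tz":0,"rx":0,"ry":0,"rz":0,"grip":15},{"tx":0,"ty":0,"tz":0,"rx":0,"ry":0,"rz":0,"grip":15},{"tx":0,"ty":0,"tz":0,"rx":0,"ry":0,"rz":0,"grip":15},{"tx":0,"ty":0,"tz":0,"rx":0,"ry":0,"rz":0,"grip":15},{"tx":0,"ty":0,"tz":0,"rx":0,"ry":0,"rz":0,"grip":15},{"tx":0,"ty":0,"tz":0,"rx":0,"ry":0,"rz":0,"grip":15},{"tx":0,"ty":0,"tz":0,"rx":0,"ry":0,"rz":0,"grip":15},{"tx":0,"ty":0,"tz":0,"rx":0,"ry":0,"rz":0,"grip":15},{"tx":0,"ty":0,"tz":0,"rx":0,"ry":0,"rz":0,"grip":15}]' 40
python3 -m creep '[{"tx":0,"ty":0,"tz":-0.3,"rx":0,"ry":0,"rz":0,"grip":15},{"tx":0,"ty":0,"tz":-1,"rx":0,"ry":0,"rz":0,"grip":15},{"tx":0,"ty":0,"tz":-2,"rx":0,"ry":0,"rz":0,"grip":15},{"tx":0,"ty":0,"tz":-3,"rx":0,"ry":0,"rz":0,"grip":15},{"tx":0,"ty":0,"tz":-4,"rx":0,"ry":0,"rz":0,"grip":15},{"tx":0,"ty":0,"tz":-5,"rx":0,"ry":0,"rz":0,"grip":15},{"tx":0,"ty":0,"tz":-5.7,"rx":0,"ry":0,"rz":0,"grip":15},{"tx":0,"ty":0,"tz":-6,"rx":0,"ry":0,"rz":0,"grip":15},{"tx":0,"ty":0,"tz":-6,"rx":0,"ry":0,"rz":0,"grip":15},{"tx":0,"ty":0,"tz":-6,"rx":0,"ry":0,"rz":0,"grip":15}]'
python3 look.py w9
python3 - <<'E'
from h import *
s=robot.state(); z=np.load('w9.npz'); P=Ro.from_euler('xyz',s['tool_rot'],degrees=True).inv().apply(z['P'].reshape(-1,3)-s['tcp_pos'])
m=(z['d'].ravel()>0)&(abs(P[:,1])<30)&(P[:,2]>-20)&(P[:,2]<30)&(P[:,0]>25)&(P[:,0]<140)
Q=P[m]
for b in range(25,120,24):
    k=(Q[:,0]>=b)&(Q[:,0]<b+24); print(b,k.sum(),np.percentile(Q[k,1],[1,99]).round(1),'z',np.median(Q[k,2]).round(1))
print(Q[:,0].max())
E
python3 test.py 60
```

```text
time_s: 15.15
tcp_pos: [418.3, 165.5, 26.8]
tool_rot: [-180.0, -0.1, -4.7]
force: [0.2, 0.8, 1.2]
width: 0.654
finger_force: 0.0
time_s: 15.9
tcp_pos: [417.5, 164.7, 25.8]
tool_rot: [180.0, 0.0, -4.7]
force: [0.1, -0.4, 3.2]
width: 0.238
finger_force: 40.0
time_s: 16.73
tcp_pos: [417.6, 164.9, 265.7]
tool_rot: [180.0, -0.0, -4.7]
force: [-0.2, 0.1, -0.6]
width: 0.237
finger_force: 40.0
16.7333 [417.6 164.9 265.7] [180.   -0.   -4.7] [-0.24  0.1  -0.56] 0.23689137312275102
25 2621 [-14.4  12.1] z -9.9
49 3098 [-14.4  12. ] z -10.0
73 3621 [-14.5  11.9] z -10.0
97 2869 [-14.6  11.8] z -10.1
113.51324862612674
slot-frame [-169.53598663 -205.33070462   62.22823529] F slot [ 0.51 -1.25  0.4 ]
t [4.958 4.044 1.839] r [-0.502 -4.126 -2.319] rows 6.4 time 16.78
```

```bash
python3 -m creep '[{"tx":0.7,"ty":0.6,"tz":0,"rx":-0.07,"ry":-0.6,"rz":-0.33,"grip":15},{"tx":1.4,"ty":1.2,"tz":0.1,"rx":-0.14,"ry":-1.2,"rz":-0.66,"grip":15},{"tx":2.1,"ty":1.8,"tz":0.3,"rx":-0.21,"ry":-1.8,"rz":-1,"grip":15},{"tx":2.8,"ty":2.4,"tz":0.6,"rx":-0.28,"ry":-2.4,"rz":-1.33,"grip":15},{"tx":3.5,"ty":3,"tz":0.9,"rx":-0.36,"ry":-3,"rz":-1.66,"grip":15},{"tx":4.2,"ty":3.6,"tz":1.3,"rx":-0.43,"ry":-3.6,"rz":-2,"grip":15},{"tx":4.95,"ty":4.07,"tz":1.7,"rx":-0.5,"ry":-4.12,"rz":-2.32,"grip":15},{"tx":4.95,"ty":4.07,"tz":1.84,"rx":-0.5,"ry":-4.12,"rz":-2.32,"grip":15},{"tx":4.95,"ty":4.07,"tz":1.84,"rx":-0.5,"ry":-4.12,"rz":-2.32,"grip":15},{"tx":4.95,"ty":4.07,"tz":1.84,"rx":-0.5,"ry":-4.12,"rz":-2.32,"grip":15}]'
python3 -m creep '[{"tx":0,"ty":0,"tz":0,"rx":0,"ry":0,"rz":0,"grip":15},{"tx":0,"ty":0,"tz":0,"rx":0,"ry":0,"rz":0,"grip":15}]'
python3 test.py 30 -68.5; python3 look.py w10
python3 - <<'E'
from test import *
z=np.load('w10.npz'); Q=R.inv().apply(z['P'].reshape(-1,3)-O)*[1,-1,-1]
ok=(z['d'].ravel()>0)
for nm,a,b in [('jaw',10,35),('blk',70,115)]:
    q=Q[ok&(abs(Q[:,0])<60)&(abs(Q[:,1])<45)&(Q[:,2]>a)&(Q[:,2]<b)]
    for c in range(-40,50,20):
        k=q[(q[:,0]>=c)&(q[:,0]<c+20)]
        if len(k)>5: print(nm,c,len(k),np.percentile(k[:,1],[1,25,75,99]).round(1),np.median(k[:,2]).round(1))
E
```

```text
time_s: 17.62
tcp_pos: [600.3, -13.0, 189.7]
tool_rot: [-179.9, 25.1, 9.5]
force: [-0.0, -0.5, 0.9]
width: 0.236
finger_force: 40.0
time_s: 17.78
tcp_pos: [601.2, -12.5, 193.9]
tool_rot: [-179.9, 24.7, 9.5]
force: [0.7, -0.6, -0.2]
width: 0.237
finger_force: 40.0
slot-frame [-0.71765105 -0.60408017 62.59121964] F slot [ 0.56  0.73 -0.07]
t [0.014 0.015 0.815] r [-0.    -0.044  0.018] rows 0.8 time 17.78
17.7833 [601.2 -12.5 193.9] [-179.9   24.7    9.5] [ 0.65 -0.63 -0.17] 0.23694983421813515
jaw -40 234 [-27.2 -24.4  24.8  27.7] 23.6
jaw -20 479 [-27.2 -24.2  24.6  27.5] 23.7
jaw 0 515 [-27.2 -24.3  24.6  27.5] 23.7
jaw 20 536 [-27.3 -24.4  24.5  27.4] 23.6
blk -40 2219 [-12.1  -5.6   7.9  14.4] 97.6
blk -20 2505 [-11.9  -5.5   8.   14.4] 97.7
blk 0 2936 [-11.9  -5.4   8.2  14.6] 97.8
blk 20 3365 [-11.8  -5.3   8.2  14.7] 97.9
blk 40 766 [-11.6  -5.2   7.8  14.7] 97.9
```

View pics/w10.png

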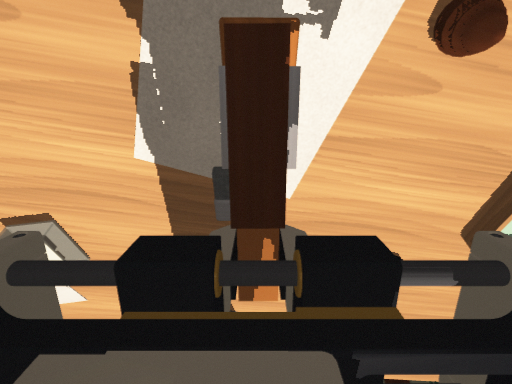

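The view shows the slim block (columns 226–289) above the slot, between the jaw edges at 220 and 298. It needs a shift of about 1 mm, then it can go down.

```bash
python3 -m creep '[{"tx":0.01,"ty":0.025,"tz":0.3,"rx":0,"ry":-0.03,"rz":0,"grip":15},{"tx":0.01,"ty":0.025,"tz":0.6,"rx":0,"ry":-0.03,"rz":0,"grip":15},{"tx":0.01,"ty":0.025,"tz":0.75,"rx":0,"ry":-0.03,"rz":0,"grip":15},{"tx":0.01,"ty":0.025,"tz":0.82,"rx":0,"ry":-0.03,"rz":0,"grip":15},{"tx":0.01,"ty":0.025,"tz":0.82,"rx":0,"ry":-0.03,"rz":0,"grip":15},{"tx":0.01,"ty":0.025,"tz":0.82,"rx":0,"ry":-0.03,"rz":0,"grip":15}]'
python3 test.py 23 -68.5
python3 look.py w11
python3 - <<'E'
from test import *
z=np.load('w11.npz'); Q=R.inv().apply(z['P'].reshape(-1,3)-O)*[1,-1,-1]
ok=(z['d'].ravel()>0)
for nm,a,b in [('jaw',10,30),('blk',50,75)]:
    q=Q[ok&(abs(Q[:,0])<60)&(abs(Q[:,1])<45)&(Q[:,2]>a)&(Q[:,2]<b)]
    for c in range(-40,50,20):
        k=q[(q[:,0]>=c)&(q[:,0]<c+20)]
        if len(k)>5: print(nm,c,len(k),np.percentile(k[:,1],[1,25,75,99]).round(1),np.median(k[:,2]).round(1))
E
```

```text
time_s: 18.33
tcp_pos: [588.5, -16.8, 162.6]
tool_rot: [-180.0, 25.0, 9.4]
force: [-0.1, -0.5, -1.0]
width: 0.236
finger_force: 40.0
slot-frame [ 0.57132511  1.56694018 28.62118433] F slot [0.27 0.45 0.94]
t [-0.014 -0.039  0.141] r [-0.004  0.006  0.005] rows 0.1 time 18.33
18.3333 [588.5 -16.8 162.6] [-180.    25.     9.4] [-0.07 -0.47 -0.97] 0.2359840630445809
jaw -40 540 [-27.  -22.4  22.9  27.4] 23.5
jaw -20 1099 [-27.1 -22.5  22.8  27.5] 23.5
jaw 0 1205 [-27.2 -22.5  22.7  27.4] 23.5
jaw 20 1281 [-27.3 -22.5  22.8  27.4] 23.5
blk -40 2193 [-14.3  -7.8   5.7  12.2] 63.5
blk -20 2495 [-14.2  -7.8   5.8  12.2] 63.4
blk 0 2878 [-14.1  -7.6   5.9  12.4] 63.4
blk 20 3366 [-14.1  -7.6   5.9  12.4] 63.4
blk 40 1000 [-14.   -7.6   5.6  12.4] 63.4
```

```bash
python3 -m creep '[{"tx":0,"ty":-0.022,"tz":0.05,"rx":0,"ry":0,"rz":0,"grip":15},{"tx":0,"ty":-0.022,"tz":0.1,"rx":0,"ry":0,"rz":0,"grip":15},{"tx":0,"ty":-0.022,"tz":0.13,"rx":0,"ry":0,"rz":0,"grip":15},{"tx":0,"ty":-0.022,"tz":0.16,"rx":0,"ry":0,"rz":0,"grip":15},{"tx":0,"ty":-0.022,"tz":0.19,"rx":0,"ry":0,"rz":0,"grip":15}]'; python3 test.py 10 -68.5
```

```text
time_s: 18.8
tcp_pos: [585.1, -16.5, 155.2]
tool_rot: [-180.0, 25.1, 9.4]
force: [0.1, -0.5, -1.2]
width: 0.238
finger_force: 40.0
slot-frame [ 0.66833284  0.72443704 20.47374659] F slot [0.54 0.48 1.04]
t [-0.016 -0.018  0.262] r [-0.005  0.011  0.004] rows 0.3 time 18.8
```

```bash
python3 -m creep '[{"tx":0,"ty":0,"tz":0.03,"rx":0,"ry":0,"rz":0,"grip":15},{"tx":0,"ty":0,"tz":0.06,"rx":0,"ry":0,"rz":0,"grip":15}]'; python3 test.py 10 -68.5
```

```text
time_s: 18.97
tcp_pos: [584.0, -16.7, 153.0]
tool_rot: [-180.0, 25.1, 9.4]
force: [-0.8, -0.0, 0.1]
width: 0.237
finger_force: 40.0
slot-frame [ 0.64690977  0.74729346 18.10231644] F slot [-0.72 -0.12  0.24]
t [-0.016 -0.019  0.203] r [-0.004  0.011  0.004] rows 0.2 time 18.97
```

It is past the jaws with no resistance. I'll continue in small steps.

```bash
python3 -m creep '[{"tx":0,"ty":0,"tz":0.05,"rx":0,"ry":0,"rz":0,"grip":15},{"tx":0,"ty":0,"tz":0.1,"rx":0,"ry":0,"rz":0,"grip":15},{"tx":0,"ty":0,"tz":0.15,"rx":0,"ry":0,"rz":0,"grip":15},{"tx":0,"ty":0,"tz":0.2,"rx":0,"ry":0,"rz":0,"grip":15}]'; python3 test.py 2 -68.5
python3 -m creep '[{"tx":0,"ty":0,"tz":0.05,"rx":0,"ry":0,"rz":0,"grip":15},{"tx":0,"ty":0,"tz":0.09,"rx":0,"ry":0,"rz":0,"grip":15},{"tx":0,"ty":0,"tz":0.12,"rx":0,"ry":0,"rz":0,"grip":15}]'; python3 test.py 0 -68.5
```

```text
time_s: 19.3
tcp_pos: [580.6, -17.2, 145.7]
tool_rot: [-180.0, 25.1, 9.4]
force: [-0.7, -0.8, -0.4]
width: 0.237
finger_force: 40.0
slot-frame [0.60283832 0.72980095 9.97976239] F slot [-0.6   0.69  0.69]
t [-0.015 -0.018  0.2  ] r [-0.004  0.012  0.004] rows 0.2 time 19.3
time_s: 19.55
tcp_pos: [578.6, -17.6, 141.3]
tool_rot: [-180.0, 25.1, 9.4]
force: [0.6, 0.5, -0.4]
width: 0.236
finger_force: 40.0
slot-frame [0.58033412 0.72928841 5.16524555] F slot [ 0.75 -0.39  0.11]
t [-0.014 -0.018  0.129] r [-0.004  0.013  0.005] rows 0.1 time 19.55
```

```bash
python3 -m creep '[{"tx":0,"ty":0,"tz":0.03,"rx":0,"ry":0,"rz":0,"grip":15},{"tx":0,"ty":0,"tz":0.06,"rx":0,"ry":0,"rz":0,"grip":15},{"tx":0,"ty":0,"tz":0.075,"rx":0,"ry":0,"rz":0,"grip":15}]'; python3 test.py 0 -68.5|head -1
python3 -m creep '[{"tx":0,"ty":0,"tz":0.02,"rx":0,"ry":0,"rz":0,"grip":15},{"tx":0,"ty":0,"tz":0.02,"rx":0,"ry":0,"rz":0,"grip":15}]'; python3 test.py 0 -68.5|head -1
```

```text
time_s: 19.8
tcp_pos: [577.4, -17.7, 138.7]
tool_rot: [-180.0, 25.1, 9.4]
force: [0.9, -0.3, -0.5]
width: 0.241
finger_force: 40.0
slot-frame [0.6147219  0.70077845 2.25662204] F slot [0.98 0.45 0.1 ]
time_s: 19.97
tcp_pos: [577.3, -17.8, 138.2]
tool_rot: [-180.0, 25.0, 9.4]
force: [-0.1, 0.2, 0.4]
width: 0.238
finger_force: 40.0
slot-frame [0.66346734 0.7120842  1.80362333] F slot [-0.18 -0.22 -0.31]
```

```bash
python3 -m creep '[{"tx":0,"ty":0,"tz":0.015,"rx":0,"ry":0,"rz":0,"grip":15},{"tx":0,"ty":0,"tz":0.015,"rx":0,"ry":0,"rz":0,"grip":15}]'; python3 test.py 0 -68.5|head -1
```

```text
time_s: 20.13
tcp_pos: [577.2, -17.8, 138.1]
tool_rot: [-180.0, 25.0, 9.4]
force: [-0.1, -0.0, 2.9]
width: 0.239
finger_force: 40.0
slot-frame [0.68400131 0.71484735 1.64658551] F slot [-1.29 -0.01 -2.6 ]
```

```bash
python3 -m creep '[{"tx":0,"ty":0,"tz":0.01,"rx":0,"ry":0,"rz":0,"grip":15},{"tx":0,"ty":0,"tz":0.01,"rx":0,"ry":0,"rz":0,"grip":15},{"tx":0,"ty":0,"tz":0.01,"rx":0,"ry":0,"rz":0,"grip":15},{"tx":0,"ty":0,"tz":0.01,"rx":0,"ry":0,"rz":0,"grip":15},{"tx":0,"ty":0,"tz":0.01,"rx":0,"ry":0,"rz":0,"grip":15},{"tx":0,"ty":0,"tz":0.01,"rx":0,"ry":0,"rz":0,"grip":15},{"tx":0,"ty":0,"tz":0.01,"rx":0,"ry":0,"rz":0,"grip":15},{"tx":0,"ty":0,"tz":0.01,"rx":0,"ry":0,"rz":0,"grip":15}]'; python3 test.py 0 -68.5|head -1
python3 -m creep '[{"tx":0,"ty":0,"tz":-0.2,"rx":0,"ry":0,"rz":0,"grip":15},{"tx":0,"ty":0,"tz":-0.5,"rx":0,"ry":0,"rz":0,"grip":15},{"tx":0,"ty":0,"tz":-0.9,"rx":0,"ry":0,"rz":0,"grip":15},{"tx":0,"ty":0,"tz":-1.6,"rx":0,"ry":0,"rz":0,"grip":15},{"tx":0,"ty":0,"tz":-2.4,"rx":0,"ry":0,"rz":0,"grip":15},{"tx":0,"ty":0,"tz":-3,"rx":0,"ry":0,"rz":0,"grip":15},{"tx":0,"ty":0,"tz":-3,"rx":0,"ry":0,"rz":0,"grip":15}]'
python3 - <<'E'
from h import *
y=np.radians(5.2); go([567-46*np.cos(y),-425.5-46*np.sin(y),180],[180,0,5.2])
E
```

```text
time_s: 20.8
tcp_pos: [577.1, -17.8, 138.0]
tool_rot: [-180.0, 25.0, 9.4]
force: [0.3, -0.2, 6.7]
width: 0.236
finger_force: 40.0
slot-frame [0.64119618 0.71902484 1.57016044] F slot [-2.63  0.24 -6.19]
time_s: 21.38
tcp_pos: [629.9, -8.8, 250.4]
tool_rot: [-180.0, 24.6, 9.4]
force: [-0.5, 1.0, 0.0]
width: 0.239
finger_force: 40.0
t [-3.273  9.935  3.431] r [0.147 4.103 0.695] rows 10.6 time 21.38
```

The second sample goes down to the floor, so it fits and belongs in the case.

```bash
python3 -m creep '[{"tx":-0.3,"ty":1,"tz":0.1,"rx":0.03,"ry":0.8,"rz":0.14,"grip":15},{"tx":-0.6,"ty":1.9,"tz":0.3,"rx":0.06,"ry":1.6,"rz":0.28,"grip":15},{"tx":-0.9,"ty":2.8,"tz":0.6,"rx":0.09,"ry":2.4,"rz":0.42,"grip":15},{"tx":-1.2,"ty":3.7,"tz":0.9,"rx":0.12,"ry":3.2,"rz":0.56,"grip":15},{"tx":-1.5,"ty":4.6,"tz":1.3,"rx":0.15,"ry":4.1,"rz":0.7,"grip":15},{"tx":-1.8,"ty":5.5,"tz":1.6,"rx":0.15,"ry":4.1,"rz":0.7,"grip":15},{"tx":-2.1,"ty":6.4,"tz":2,"rx":0.15,"ry":4.1,"rz":0.7,"grip":15},{"tx":-2.4,"ty":7.3,"tz":2.4,"rx":0.15,"ry":4.1,"rz":0.7,"grip":15},{"tx":-2.7,"ty":8.2,"tz":2.8,"rx":0.15,"ry":4.1,"rz":0.7,"grip":15},{"tx":-3,"ty":9.1,"tz":3.1,"rx":0.15,"ry":4.1,"rz":0.7,"grip":15},{"tx":-3.27,"ty":9.9,"tz":3.43,"rx":0.15,"ry":4.1,"rz":0.7,"grip":15},{"tx":-3.27,"ty":9.9,"tz":3.43,"rx":0.15,"ry":4.1,"rz":0.7,"grip":15}]'
python3 -m creep '[{"tx":0,"ty":0,"tz":0,"rx":0,"ry":0,"rz":0,"grip":15},{"tx":0,"ty":0,"tz":0,"rx":0,"ry":0,"rz":0,"grip":15}]'
python3 look.py w12
python3 - <<'E'
from h import *
z=np.load('w12.npz'); P=z['P']; m=(z['d']>0)&(P[...,0]>400)&(P[...,0]<740)&(P[...,1]>-540)&(P[...,1]<-310)
Q=P[m&(P[...,2]>30)&(P[...,2]<50)]; print(len(Q),np.median(Q[:,2]),cv2.minAreaRect(Q[:,:2].astype(np.float32)))
y=np.radians(5.2); go([567-46*np.cos(y),-425.5-46*np.sin(y),36.5],[180,0,5.2])
E
```

```text
time_s: 22.38
tcp_pos: [510.9, -438.3, 174.4]
tool_rot: [179.8, 0.8, 4.5]
force: [-1.9, -0.7, -1.2]
width: 0.237
finger_force: 40.0
time_s: 22.55
tcp_pos: [517.3, -428.5, 176.3]
tool_rot: [-179.9, 0.5, 5.1]
force: [-0.3, 0.1, -0.2]
width: 0.242
finger_force: 40.0
22.55 [ 517.3 -428.5  176.3] [-179.9    0.5    5.1] [-0.29  0.07 -0.15] 0.24157877585402288
6075 34.6333950779306 ((574.9190063476562, -426.46014404296875), (224.27601623535156, 146.7291717529297), 5.368990898132324)
t [0.1   0.062 3.503] r [-0.01   0.073  0.006] rows 3.4 time 22.6
```

View pics/w12.png

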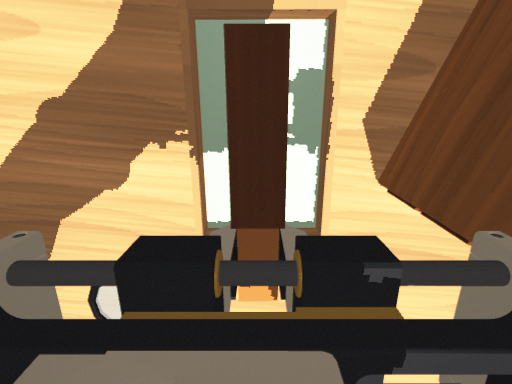

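The sample is centred over the case (walls at columns 195 and 330). A chest of drawers stands to the right (from column 385), so I'll check its clearance before lowering.

Run:
```python
from h import *
z=np.load('w12.npz'); P=z['P']; R=Ro.from_euler('xyz',[180,0,5.2],degrees=True).inv()
T=R.apply(P.reshape(-1,3)-[517,-428,0]); m=(z['d'].ravel()>0)&(P[...,2].ravel()>55)&(T[:,1]>40)&(np.arange(384*512)//512<225); Q=T[m]
for b in range(0,200,20):
    k=Q[(Q[:,0]>=b)&(Q[:,0]<b+20)]
    if len(k)>5: print(b,len(k),'y',np.percentile(k[:,1],[1,50]).round(),'z',np.percentile(-k[:,2],[1,99]).round())
d=np.load('scene0.npy'); P=cloud('scene',d); q=P[(d>0)&(P[...,1]<-480)&(P[...,2]>60)&(P[...,0]>350)&(P[...,0]<800)]; print(len(q),q.min(0).round() if len(q) else '',q.max(0).round() if len(q) else '')
```

```text
0 2573 y [139. 144.] z [ 57. 162.]
20 3028 y [147. 151.] z [ 57. 159.]
40 2440 y [155. 159.] z [ 57. 143.]
60 1896 y [163. 167.] z [ 56. 128.]
80 1418 y [171. 176.] z [ 56. 113.]
100 958 y [180. 184.] z [55. 98.]
120 554 y [188. 192.] z [55. 83.]
140 156 y [196. 198.] z [55. 68.]
2336 [ 519. -625.   60.] [ 722. -564.  223.]
```

At least 25 mm of clearance. Lowering.

```bash
python3 -m creep '[{"tx":0.1,"ty":0,"tz":0.8,"rx":0,"ry":0.05,"rz":0,"grip":15},{"tx":0.1,"ty":0,"tz":1.6,"rx":0,"ry":0.05,"rz":0,"grip":15},{"tx":0.1,"ty":0,"tz":2.4,"rx":0,"ry":0.05,"rz":0,"grip":15},{"tx":0.1,"ty":0,"tz":3,"rx":0,"ry":0.05,"rz":0,"grip":15},{"tx":0.1,"ty":0,"tz":3.35,"rx":0,"ry":0.05,"rz":0,"grip":15},{"tx":0.1,"ty":0,"tz":3.45,"rx":0,"ry":0.05,"rz":0,"grip":15},{"tx":0.1,"ty":0,"tz":3.5,"rx":0,"ry":0.05,"rz":0,"grip":15},{"tx":0.1,"ty":0,"tz":3.5,"rx":0,"ry":0.05,"rz":0,"grip":15},{"tx":0.1,"ty":0,"tz":3.5,"rx":0,"ry":0.05,"rz":0,"grip":15}]'
python3 -m creep '[{"tx":0,"ty":0,"tz":0.02,"rx":0,"ry":0,"rz":0,"grip":15},{"tx":0,"ty":0,"tz":0.04,"rx":0,"ry":0,"rz":0,"grip":15},{"tx":0,"ty":0,"tz":0.04,"rx":0,"ry":0,"rz":0,"grip":15}]'
```

```text
time_s: 23.35
tcp_pos: [521.5, -429.4, 38.6]
tool_rot: [179.9, 0.0, 5.2]
force: [-0.2, -0.2, 0.2]
width: 0.235
finger_force: 40.0
time_s: 23.6
tcp_pos: [520.5, -429.2, 35.8]
tool_rot: [179.9, 0.1, 5.1]
force: [0.3, -0.3, 0.2]
width: 0.236
finger_force: 40.0
```

```bash
python3 -m creep '[{"tx":0,"ty":0,"tz":0.02,"rx":0,"ry":0,"rz":0,"grip":15},{"tx":0,"ty":0,"tz":0.035,"rx":0,"ry":0,"rz":0,"grip":15},{"tx":0,"ty":0,"tz":0.035,"rx":0,"ry":0,"rz":0,"grip":15}]'; python3 -m creep '[{"tx":0,"ty":0,"tz":0.015,"rx":0,"ry":0,"rz":0,"grip":15},{"tx":0,"ty":0,"tz":0.015,"rx":0,"ry":0,"rz":0,"grip":15}]'
```

```text
time_s: 23.85
tcp_pos: [520.3, -429.0, 33.9]
tool_rot: [180.0, 0.1, 5.1]
force: [-0.6, 1.5, 0.8]
width: 0.236
finger_force: 40.0
time_s: 24.02
tcp_pos: [520.3, -429.0, 33.9]
tool_rot: [180.0, 0.1, 5.1]
force: [-3.1, 1.4, 6.4]
width: 0.236
finger_force: 40.0
```

On the floor. Release and rise.

```bash
python3 -m creep '[{"tx":0,"ty":0,"tz":-0.01,"rx":0,"ry":0,"rz":0,"grip":30},{"tx":0,"ty":0,"tz":-0.01,"rx":0,"ry":0,"rz":0,"grip":45},{"tx":0,"ty":0,"tz":-0.01,"rx":0,"ry":0,"rz":0,"grip":50},{"tx":0,"ty":0,"tz":-0.01,"rx":0,"ry":0,"rz":0,"grip":50},{"tx":0,"ty":0,"tz":-0.01,"rx":0,"ry":0,"rz":0,"grip":50},{"tx":0,"ty":0,"tz":-0.01,"rx":0,"ry":0,"rz":0,"grip":50}]'
python3 -m creep '[{"tx":0,"ty":0,"tz":-0.5,"rx":0,"ry":0,"rz":0,"grip":50},{"tx":0,"ty":0,"tz":-1.3,"rx":0,"ry":0,"rz":0,"grip":50},{"tx":0,"ty":0,"tz":-2.2,"rx":0,"ry":0,"rz":0,"grip":50},{"tx":0,"ty":0,"tz":-3.2,"rx":0,"ry":0,"rz":0,"grip":50},{"tx":0,"ty":0,"tz":-4.2,"rx":0,"ry":0,"rz":0,"grip":50},{"tx":0,"ty":0,"tz":-5,"rx":0,"ry":0,"rz":0,"grip":50},{"tx":0,"ty":0,"tz":-5,"rx":0,"ry":0,"rz":0,"grip":50},{"tx":0,"ty":0,"tz":-5,"rx":0,"ry":0,"rz":0,"grip":50},{"tx":0,"ty":0,"tz":-5,"rx":0,"ry":0,"rz":0,"grip":50}]'
python3 look.py w13 sample_k
python3 - <<'E'
from h import *
im,d=robot.camera('scene'); cv2.imwrite('pics/scene9.png',im)
for x in robot.pinpoint('scene','sample_k')[:3]: u,v=x['at'];print(x['confidence'],np.round(x['at']),pix2w('scene',u,v,d=d[int(v),int(u)]).round())
z=np.load('w13.npz'); P=z['P']; m=(z['d']>0)&(P[...,0]>500)&(P[...,0]<620)&(abs(P[...,1]+424)<12); print(np.percentile(P[m][:,2],[5,50,95]))
E
```

```text
time_s: 24.52
tcp_pos: [520.3, -428.9, 33.4]
tool_rot: [180.0, 0.2, 5.1]
force: [-0.5, 0.0, -0.7]
width: 0.538
finger_force: 0.0
time_s: 25.27
tcp_pos: [520.5, -428.6, 233.0]
tool_rot: [-180.0, 0.2, 5.2]
force: [-1.1, -0.6, -0.4]
width: 0.543
finger_force: 0.0
25.2667 [ 520.5 -428.6  233. ] [-180.     0.2    5.2] [-1.11 -0.61 -0.43] 0.5433417662890281
0.61 [381. 179.] [566. 381.  38.]
0.55 [ 96. 228.] [ 599. -416.   43.]
[ 39.78711464 312.54575135 325.33924965]
```

View pics/scene9.png

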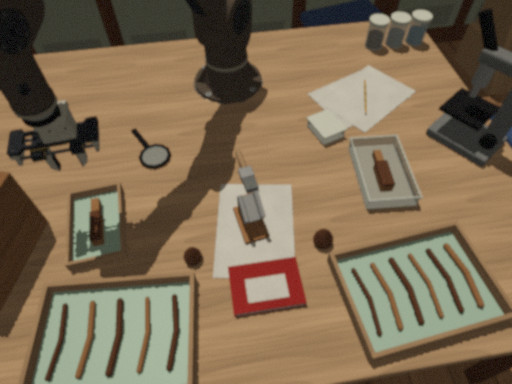

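The scene shows the slim sample flat in the green case at (97,222) and the thick one flat in the tub at (383,170). Everything else is where it was and the gripper is clear, so I'm handing in.

```bash
python3 -c "
from plant import robot
print(robot.hand_in())"
```

```text
the job is handed in; nothing more can be done
None
```

Job handed in: the sample that started on the robot's right (about 34.6 mm thick) stopped on the jaws and lies flat in the tub; the left one (about 26.4 mm) reached the slot floor and lies flat in the green-lined case; final pressing force was about 6 N each, slightly over your 3–6 N on the second, and the hand-in returned no verdict.

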